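# Get the supper caddy ready

## Task

Get the supper things ready: lift the wooden bar straight up out of the caddy's two brackets and lay it flat on the worktop close behind the caddy (the side away from the robot), parallel to it and centred on it. Then stand the spice jar upright in the caddy's end compartment that has the mug in front of it and the pepper mill upright in the middle compartment, leaving the other end compartment empty. Set the tea light upright in the middle of the cork coaster, and do not shift the mug or the glass dish.

Things in the scene. Friction and masses are not known exactly. Their poses are not given: they have to be found in the camera images.
- caddy: Pale wooden caddy, fixed, 88 (x) x 246 (y) x 96 high. Origin: centre of underside; front -x faces the robot, +y its left end. Three compartments 72 x 72 inside, centres y = -78, 0, 78 (x = 0), floor z = 8, walls to z = 30. End cheeks at y = +-118, 60 deep, 72 high, each with a dark steel open-topped U bracket: slot 22 wide in x, bottom z = 74, prongs to z = 96. All mm.
- bar: Dark wooden square bar, 16 x 16 mm, 270 mm long, loose, 0.1 kg. Origin: its centre; long axis y. At the start it lies in the caddy's two U brackets over the compartments, along the caddy's y, its centre 82 mm above the worktop; it must rise level by over 22 mm to leave the brackets. Flat on the worktop its origin is 8 mm high.
- jar: Spice jar, a clear round jar with a dark lid, 41 mm diameter, 105 mm tall, 0.11 kg, standing loose on the worktop. Origin: centre of its underside, z up.
- mill: Slim plain steel pepper mill, the tallest loose thing, round, 55 mm diameter, 227 mm tall, 0.42 kg, standing loose on the worktop; side straight up to about 210 mm, its cap does not turn. Origin: centre of its underside, z up.
- tea_light: Tea light, a low candle in a round pale cup, 38 mm diameter, 15 mm tall, 0.015 kg, loose on the worktop. Origin: centre of its underside, z up.
- coaster: Round flat cork coaster, 88 mm diameter, 8 mm thick, fixed on the worktop. Origin: centre of its underside, z up.
- mug: Dotted pale mug with a handle, 87 x 121 mm over the handle, 97 mm tall, loose; it stands in front (the robot's side) of one end compartment of the caddy and shows where the jar goes; not to be moved. Origin: centre of the whole mug's outline at its underside; the handle points to its -y, the cup's axis is at y = +16 mm.
- dish: Small empty glass dish, 89 mm diameter, 34 mm tall, loose; it stands in front of the caddy's other end compartment; not to be moved. Origin: centre of its underside, z up.
There are look-alikes about, which are no part of the job. Of the things like the tea_light, leave any that is purple; of the rest the smaller one is meant.

How it is judged:
By the outcome, as a careful person would: the job done as asked, in the order asked, and still so for the second after the job is handed in, with the robot touching nothing.
It also fails if it takes over 112 s, if anything falls off the work surface, if the arm or the gripper's body presses on something with over 40 N, if the wrist force passes 120 N, or if a joint passes its speed limit or range.

## Robot

A 7-joint arm with a two-finger parallel gripper is mounted at the origin on a cart in front of the work surface, level with it; the furniture and walls round the work are solid. World frame = base frame: x ahead of the robot, y to its left, z up, the work surface at z = 0. Lengths are in mm, angles in rad, forces in N, time in s.
With the tool pointing down it reaches from about 400 to 875 mm from the base axis. Payload 4.4 kg.
Tool frame: the origin (TCP) lies between the finger pads; the fingertips stand 22 mm ahead of it and the grasp point (between the pads) lies 3 mm ahead of it; z points along the fingers, y is the line along which they close (so a half turn about z gives the same grasp; the last joint's range is limited). The gripper opens to 85 mm and grips with 20 to 120 N. Pads are 22 mm wide; open, the fingers measure 114 mm over their backs; the gripper's body (76 mm by 85 mm) begins 54 mm behind the grasp point. The pads swing forward as they close: fully open they stand 13 mm farther back than shut.
Start: joints at [-1.295, 0.628, 0.038, 1.517, -0.027, 0.996, -0.02], TCP at [217.847, 612.422, 253.313] pointing down, gripper open.
Joint ranges: [-3.06, 3.06], [-0.37, 2.12], [-1.25, 1.32], [0.18, 2.47], [-1.1, 4.24], [0.23, 1.98], [-2.94, 2.94]. Speed limits (rad/s): [2.57, 2.57, 3.14, 3.14, 3.14, 3.14, 3.14].

## Interface

Orientations are given as [roll, pitch, yaw] about the fixed x, y, z axes, in that order (R = Rz(yaw) Ry(pitch) Rx(roll)).
In Python, from cell import ctrl gives the robot as it stands.
- The arm moves only by the tool step_arm, never from a script. Its argument "plan" is a list of rows, each an object of numbers: "dx", "dy", "dz": the shift along the tool's x, y, z scaled (see below); "ax", "ay", "az": the turn, a rotation vector about the tool's x, y, z scaled (see below); "gripper": the opening, from 0 (shut) to 1 (fully open). A call has 1 to 20 rows; each row shifts and turns the commanded pose from where the row before left it, along the tool's axes as they then stand; what a row does not reach is not made up. The controller multiplies each number of a shift by 0.3 m and each number of a turn by 90 degrees. A row lasts 1/8 s, in which the tool goes at most 62.5 mm and 10.7 degrees, less where a joint would pass 70% of its speed; a pose out of reach is approached as far as the arm can. A call with a number of a shift or a turn outside -1 to 1 is refused whole. A call with a gripper value outside its range is refused whole. The fingers move at their own pace and stop on an object; the grip force is fixed at half the most. Time passes only in rows, so rows that do not move let the fingers close. It gives the time, the measured TCP pose, the force, the opening and the grip force at its end, in the units of the state.
- ctrl.read_state(): the state, without advancing time (a new reading comes with each control period).
- ctrl.get_image(name): name is "side" or "top" or "wrist"; returns a dict with "color" (420x560x3 uint8, red, green, blue), "range_z" (420x560 float32, mm along the optical axis (not along the pixel's ray), 0 where there is no reading), "fx", "fy", "cx", "cy" (pixels), "T" (4x4, takes a point from camera to world coordinates); the wrist camera has in their place "T_tool_cam" (4x4, takes a point from camera to tool coordinates, whose origin is the TCP and whose axes are the flange's). Camera axes: x right, y down, z forward; pixel columns grow to the right and rows downward; lengths in mm; the calibration is good to about 2 mm. The wrist camera is an equidistant fisheye: a pixel r from the principal point sees the ray r / f radians off the axis. A picture is of the moment at which its call begins: read the wrist's pose just before it.
- ctrl.finish_job(): hands the job in; it is judged then, once.
The state is a dict: "clock": time; "qpos": joint angles; "qd": joint speeds; "tau": joint torques, N m; "eef_pos": TCP position; "tool_rot": TCP orientation; "force": force on the tool from outside, world axes, zero at the start; "torque": the same for the moment, N m; "width": finger opening in mm; "gripper_force": force on a finger pad.
Only numpy, scipy, OpenCV 4.12 (cv2) and the standard library are available. Lean on these libraries where they do the work, as an engineer would, in place of code of your own. Each camera call takes 0.05 s, during which the arm holds its last target. There are 200 camera calls.

## Working session

There is one attempt and no reset: what is moved stays moved. The work goes in short steps, Python scripts to look and compute and a tool call to move; the robot and the scene stay as the last step left them, time stands still between calls to the robot, and variables do not carry over. Pictures are saved under pics/ and viewed, at most 14 in all, crops included, and the job is handed in when it is done.

Besides the shell and the picture viewer there is one more tool, called in YAML: its name, and indented under it one key for each argument. step_arm: Moves the arm, as the interface text tells. Shifts and turns lie within -1 to 1; 1 stands for 0.3 m of shift or 90 degrees of turn. Its arguments: {"type":"object","properties":{"plan":{"type":"array"}},"required":["plan"]}

```bash
ls; mkdir -p pics; cat > h.py <<'E'
import numpy as np, cv2
from cell import ctrl
def save(n,im): cv2.imwrite('pics/'+n+'.png',cv2.cvtColor(im,cv2.COLOR_RGB2BGR))
def pts(im):
    h,w=im['range_z'].shape; u,v=np.meshgrid(np.arange(w),np.arange(h)); z=im['range_z']
    P=np.stack([(u-im['cx'])/im['fx']*z,(v-im['cy'])/im['fy']*z,z],-1)
    return P@im['T'][:3,:3].T+im['T'][:3,3]
E
python3 - <<'E'
from h import *
s=ctrl.read_state();print(s)
for n in ['top','side']:
    im=ctrl.get_image(n);save(n+'0',im['color']);np.savez(n+'0.npz',**im);print(n,im['T'].round(3).tolist(),im['fx'],im['cx'],im['cy'])
E
```

```text
pics
{'clock': 0.0, 'qpos': array([-1.29479905,  0.62935628,  0.03841217,  1.51838954, -0.02701194,
        0.99627229, -0.01997863]), 'qd': array([ 0.00022965,  0.00196835,  0.00113996,  0.0005069 , -0.00041818,
       -0.0009748 ,  0.0001283 ]), 'tau': array([-9.34163108e-05, -5.63406479e+01,  1.22609787e+00, -1.93432420e+01,
        1.09929498e-02,  1.09672672e-02, -1.91960470e-05]), 'eef_pos': array([217.6240417 , 611.8626831 , 252.37501997]), 'tool_rot': array([-3.13968405e+00, -1.49934057e-06,  2.79983385e+00]), 'force': array([ 0.1931222 , -1.12339144,  0.10660601]), 'torque': array([-0.01345033,  0.04636314,  0.04227909]), 'gripper_force': 0.0, 'width': 85.38217059090454}
top [[-0.022, -0.992, 0.124, 378.685], [-1.0, 0.021, -0.007, 110.917], [0.004, -0.124, -0.992, 1141.19], [0.0, 0.0, 0.0, 1.0]] 483.2169028278457 274.194457249863 219.07358014136554
side [[-0.999, -0.02, 0.036, 466.604], [-0.04, 0.626, -0.779, 884.164], [-0.007, -0.78, -0.626, 726.997], [0.0, 0.0, 0.0, 1.0]] 473.85411043306925 273.88081465211394 206.55701177924948
```

View pics/top0.png

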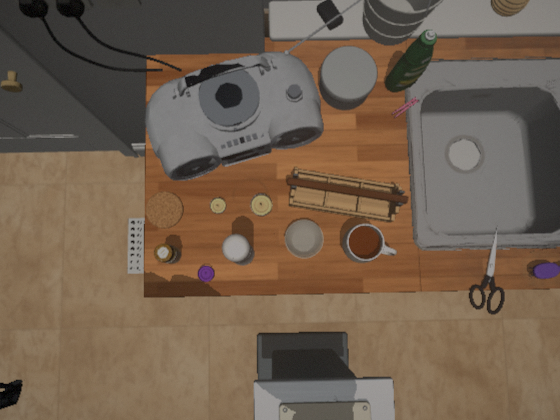

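View pics/side0.png

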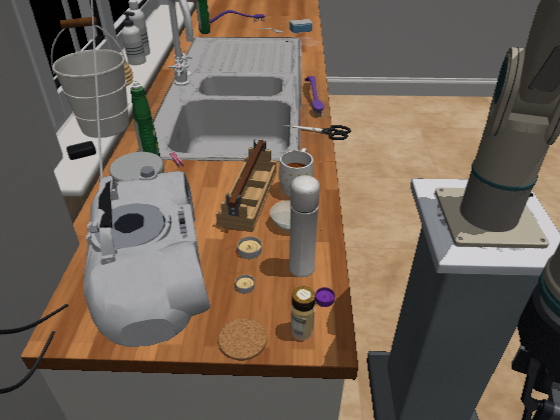

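Top view: the tea-light-like things are purple (206,273), small pale (218,206) and larger pale (262,205), so I take the small one. The jar is at (165,254), mill (236,247), dish (304,238), mug (367,243), bar (347,188) and coaster (164,210). The mug is in front of the -y end of the caddy.

```bash
python3 - <<'E'
from h import *
im=dict(np.load('top0.npz'));P=pts(im);C=im['color'];hsv=cv2.cvtColor(C,cv2.COLOR_RGB2HSV)
def cyl(name,u,v,r,z0,z1):
    m=np.zeros(P.shape[:2],np.uint8);cv2.circle(m,(u,v),r,1,-1)
    m=(m>0)&(P[...,2]>z0)&(P[...,2]<z1);p=P[m]
    (c,R)=cv2.minEnclosingCircle(p[:,:2].astype(np.float32))
    print(name,'n',len(p),'c',np.round(c,1),'d',round(2*R,1),'mean',p.mean(0).round(1),'z',np.percentile(p[:,2],[5,50,95]).round(1))
for a in [('tea',218,206,14,8,30),('tea_big',262,205,16,8,40),('purple',206,273,14,8,40),('coaster',164,210,28,4,14),('jar',165,254,16,90,125),('mill',236,247,24,190,240),('dish',304,238,26,20,45),('mug',370,243,36,80,110)]: cyl(*a)
# table
print('table',P[150:165,230:260].reshape(-1,3).mean(0).round(1),P[270:280,300:400].reshape(-1,3).mean(0).round(1))
# bar
m=np.zeros(P.shape[:2],bool);m[165:225,280:415]=1
b=m&(P[...,2]>83)&(P[...,2]<110);p=P[b]
(c,(w,h),ang)=cv2.minAreaRect(p[:,:2].astype(np.float32));print('bar',len(p),c,w,h,ang,p.mean(0),np.percentile(p[:,2],[5,50,95]))
b=m&(P[...,2]>22)&(P[...,2]<85);p=P[b];(c,(w,h),ang)=cv2.minAreaRect(p[:,:2].astype(np.float32));print('caddy',len(p),c,w,h,ang)
b=m&(P[...,2]>24)&(P[...,2]<36);p=P[b];(c,(w,h),ang)=cv2.minAreaRect(p[:,:2].astype(np.float32));print('caddywalls',len(p),c,w,h,ang)
big=cv2.resize(C[160:290,130:420],None,fx=2.7,fy=2.7,interpolation=cv2.INTER_CUBIC);save('crop1',big)
E
```

```text
tea n 142 c [555.7 235.7] d 38.6 mean [555.7 237.   10.7] z [ 8.2 10.1 15.4]
tea_big n 359 c [554.1 133.5] d 52.5 mean [555.  133.2  13.1] z [ 9.2 12.5 21.1]
purple n 126 c [395.9 264.9] d 38.2 mean [396.1 266.3  10.7] z [ 8.3 10.1 16.6]
coaster n 1117 c [549.6 364.2] d 132.9 mean [548.4 362.5   8.2] z [ 4.7  8.2 11.6]
jar n 293 c [441.  343.5] d 40.3 mean [440.9 342.2 105. ] z [ 98.3 105.4 108.6]
mill n 628 c [441.2 179.8] d 53.7 mean [440.  178.6 223.4] z [215.7 224.8 228.8]
dish n 458 c [470.1  36.2] d 89.2 mean [472.6  34.1  28.4] z [20.7 28.1 36.6]
mug n 376 c [ 447.8 -106.5] d 114.0 mean [ 450.3 -100.    93.2] z [81.8 94.6 99.6]
table [659.4 168.5  57.4] [386.8 -69.2   8.7]
bar 985 (545.2942504882812, -54.16456604003906) 268.709716796875 87.38811492919922 79.57649230957031 [570.49419317 -59.09602027  90.2453187 ] [85.86180658 90.20061863 95.39667339]
caddy 1261 (551.1024169921875, -51.926300048828125) 255.6714630126953 131.90528869628906 79.62593078613281
caddywalls 865 (559.3570556640625, -54.45287322998047) 243.14578247070312 129.8839874267578 84.67977142333984
```

View pics/crop1.png

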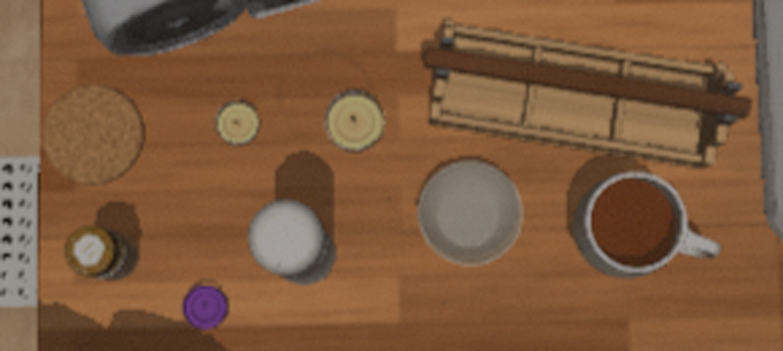

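```bash
python3 - <<'E'
from h import *
im=dict(np.load('top0.npz'));P=pts(im);C=im['color'];hsv=cv2.cvtColor(C,cv2.COLOR_RGB2HSV)
m=np.zeros(P.shape[:2],bool);m[168:222,283:412]=1
b=m&(P[...,2]>70)&(P[...,2]<105)&(C.sum(-1)<260)&(C[...,0]>C[...,2]+15)
n,l,st,ce=cv2.connectedComponentsWithStats(b.astype(np.uint8));k=1+st[1:,4].argmax();b=l==k;p=P[b]
(c,(w,h),a)=cv2.minAreaRect(p[:,:2].astype(np.float32));print('bar',len(p),np.round(c,1),w,h,a,p.mean(0).round(1))
vx,vy,x0,y0=cv2.fitLine(p[:,:2].astype(np.float32),cv2.DIST_HUBER,0,.01,.01).ravel();yaw=np.arctan2(-vx,vy) if vy>0 else np.arctan2(vx,-vy);print('yaw',np.degrees(yaw))
R=np.array([[np.cos(yaw),-np.sin(yaw)],[np.sin(yaw),np.cos(yaw)]])
L=(P[...,:2]-np.array(c))@R  # caddy-like frame
for z0,z1 in [(24,36),(60,78),(92,102)]:
    q=(abs(L[...,0])<60)&(abs(L[...,1])<150)&(P[...,2]>z0)&(P[...,2]<z1);q[:, :280]=0
    x=L[q];print(z0,len(x),np.percentile(x[:,0],[1,3,97,99]).round(1),np.percentile(x[:,1],[1,3,97,99]).round(1))
    print(np.histogram(x[:,0],np.arange(-60,61,5))[0],np.histogram(x[:,1],np.arange(-150,151,10))[0])
# obstacles behind
q=(L[...,0]>46)&(L[...,0]<200)&(abs(L[...,1])<200)&(P[...,2]>12)
for y in range(-200,200,25):
    s=q&(L[...,1]>y)&(L[...,1]<y+25);x=L[s];z=P[s][:,2]
    print(y,len(x),(x[:,0].min().round(),z[x[:,0]<x[:,0].min()+15].max().round(),z.max().round()) if len(x) else '')
cm=((hsv[...,0]>5)&(P[...,2]<14)&(P[...,2]>-6));
# coaster by depth+circle
g=cv2.cvtColor(C,cv2.COLOR_RGB2GRAY);ci=cv2.HoughCircles(g,cv2.HOUGH_GRADIENT,1,50,param1=80,param2=12,minRadius=16,maxRadius=22)
for u,v,r in ci[0]:
    if abs(u-164)<15 and abs(v-210)<15: print('coaster',u,v,r,P[int(v)-3:int(v)+4,int(u)-3:int(u)+4].reshape(-1,3).mean(0))
E
```

```text
bar 990 [571.4 -59.1] 268.5247802734375 40.651790618896484 76.92630767822266 [571.  -57.6  89.3]
yaw -10.583689
24 803 [-42.3 -42.   43.2  43.8] [-114.8 -114.1  106.1  112.7]
[  0   0   0 125 196  24  15  13  15  13  15  13   7   0   0   0  11  12
  16 179 149   0   0   0] [ 0  0  1 44 30 28 28 29 28 27 50 70 30 25 32 27 28 29 65 50 28 26 29 30
 28 26 13  2  0  0]
60 127 [-29.  -28.5  30.   30.6] [-121.9 -121.5  122.4  123.1]
[ 0  0  0  0  0  0 20 21 21  7 14  0  0  0  7  4 11 18  4  0  0  0  0  0] [ 0  0 15 54  0  0  0  0  0  1  0  1  0  0  1  1  0  0  1  0  0  0  1  1
  1  1 30 19  0  0]
92 202 [-14.9 -14.1  15.6  16.7] [-128.1 -123.   124.3  128.3]
[ 0  0  0  0  0  0  0  0  1 27 23 58 52 12 19 10  0  0  0  0  0  0  0  0] [ 0  1 16 22  5  4  6  8  3  8  5  7  3 10  2  5  8  7  5  5  6  6  3  6
  4  4 27 15  1  0]
-200 0 
-175 1 (np.float64(121.0), np.float64(12.0), np.float64(12.0))
-150 0 
-125 0 
-100 0 
-75 0 
-50 0 
-25 0 
0 0 
25 0 
50 9 (np.float64(124.0), np.float64(88.0), np.float64(88.0))
75 343 (np.float64(110.0), np.float64(131.0), np.float64(131.0))
100 584 (np.float64(98.0), np.float64(143.0), np.float64(144.0))
125 708 (np.float64(89.0), np.float64(145.0), np.float64(166.0))
150 757 (np.float64(80.0), np.float64(136.0), np.float64(165.0))
175 825 (np.float64(63.0), np.float64(115.0), np.float64(148.0))
coaster 164.5 210.5 18.0 [547.91818819 363.55699202   8.46468093]
```

```bash
cat >> h.py <<'E'
from scipy.spatial.transform import Rotation as Ro
def go(x,y,z,yaw=79.4,v=50):
    s=ctrl.read_state();p=s['eef_pos'];R=Ro.from_euler('xyz',s['tool_rot']).as_matrix()
    Rt=Ro.from_euler('xyz',[180,0,yaw],degrees=True).as_matrix()
    rv=Ro.from_matrix(R.T@Rt).as_rotvec()/(np.pi/2); d=R.T@(np.array([x,y,z])-p)/300
    d2=Rt.T@(np.array([x,y,z])-p)/300; n=max(1,int(np.ceil(np.linalg.norm(d)*300/v)))
    print('t',round(s['clock'],2),'pos',p.round(1),'rpy',np.degrees(s['tool_rot']).round(2),'w',round(s['width'],1),'F',s['force'].round(1))
    print('total rot',rv.round(4),'shift now',d.round(4),'shift after rot',d2.round(4),'n',n,'per row',(d2/n).round(4))
E
python3 - <<'E'
from h import *
go(571.4,-59.1,330)
im=dict(np.load('top0.npz'));P=pts(im)
for y in range(180,440,30):
    q=(abs(P[...,1]-y)<15)&(P[...,0]>570)&(P[...,0]<800)&(P[...,2]>20);p=P[q]
    print(y,[ (int(p[(p[:,2]<h)][:,0].min()) if (p[:,2]<h).any() else None) for h in (60,120,300)])
E
```

```text
t 0.1 pos [217.7 611.9 252.5] rpy [-179.9     0.    160.41] w 85.3 F [ 0.   0.2 -0.3]
total rot [-9.000e-04  8.000e-04  9.002e-01] shift now [-1.8607 -1.7125 -0.2554] shift after rot [-1.9816  1.5704 -0.2584] n 16 per row [-0.1239  0.0982 -0.0161]
180 [652, 652, 652]
210 [644, 643, 643]
240 [633, 633, 633]
270 [624, 624, 624]
300 [613, 613, 613]
330 [608, 608, 608]
360 [664, 620, 620]
390 [None, 680, 680]
420 [None, None, None]
```

step_arm:
  plan:
    - {"dz": -0.04, "az": 0.11}
    - {"dz": -0.05, "az": 0.11}
    - {"dz": -0.05, "az": 0.11}
    - {"dz": -0.05, "az": 0.11}
    - {"dz": -0.05, "az": 0.11}
    - {"dz": -0.02, "az": 0.11}
    - {"az": 0.11}
    - {"az": 0.11}
    - {"az": 0.02}
    - {"dx": 0}

```text
invalid input
```

```bash
python3 -c "
from h import *
go(571.4,-59.1,330)"
```

```text
t 0.1 pos [217.7 611.9 252.5] rpy [-179.9     0.    160.41] w 85.3 F [ 0.   0.2 -0.3]
total rot [-9.000e-04  8.000e-04  9.002e-01] shift now [-1.8607 -1.7125 -0.2554] shift after rot [-1.9816  1.5704 -0.2584] n 16 per row [-0.1239  0.0982 -0.0161]
```

step_arm:
  plan:
    - {"dx": 0, "dy": 0, "dz": -0.04, "ax": 0, "ay": 0, "az": 0.11, "gripper": 1}
    - {"dx": 0, "dy": 0, "dz": -0.05, "ax": 0, "ay": 0, "az": 0.11, "gripper": 1}
    - {"dx": 0, "dy": 0, "dz": -0.05, "ax": 0, "ay": 0, "az": 0.11, "gripper": 1}
    - {"dx": 0, "dy": 0, "dz": -0.05, "ax": 0, "ay": 0, "az": 0.11, "gripper": 1}
    - {"dx": 0, "dy": 0, "dz": -0.05, "ax": 0, "ay": 0, "az": 0.11, "gripper": 1}
    - {"dx": 0, "dy": 0, "dz": -0.02, "ax": 0, "ay": 0, "az": 0.11, "gripper": 1}
    - {"dx": 0, "dy": 0, "dz": 0, "ax": 0, "ay": 0, "az": 0.11, "gripper": 1}
    - {"dx": 0, "dy": 0, "dz": 0, "ax": 0, "ay": 0, "az": 0.11, "gripper": 1}
    - {"dx": 0, "dy": 0, "dz": 0, "ax": 0, "ay": 0, "az": 0.02, "gripper": 1}
    - {"dx": 0, "dy": 0, "dz": 0, "ax": 0, "ay": 0, "az": 0, "gripper": 1}

```text
clock: 1.35
eef_pos: [217.6, 612.3, 331.0]
tool_rot: [-3.142, 0.001, 1.389]
force: [-0.1, -0.6, -0.0]
width: 85.4
gripper_force: 0.0
```

```bash
python3 -c "
from h import *
go(571.4,-59.1,330)"
```

```text
t 1.35 pos [217.6 612.3 331. ] rpy [-1.800e+02  3.000e-02  7.956e+01] w 85.4 F [-0.1 -0.6 -0. ]
total rot [-0.      0.0004  0.0018] shift now [-1.9873  1.5653  0.0044] shift after rot [-1.983   1.5707  0.0033] n 16 per row [-0.1239  0.0982  0.0002]
```

step_arm:
  plan:
    - {"dx": -0.06, "dy": 0.05, "dz": 0, "ax": 0, "ay": 0, "az": 0, "gripper": 1}
    - {"dx": -0.1239, "dy": 0.0981, "dz": 0, "ax": 0, "ay": 0, "az": 0, "gripper": 1}
    - {"dx": -0.1239, "dy": 0.0981, "dz": 0, "ax": 0, "ay": 0, "az": 0, "gripper": 1}
    - {"dx": -0.1239, "dy": 0.0981, "dz": 0, "ax": 0, "ay": 0, "az": 0, "gripper": 1}
    - {"dx": -0.1239, "dy": 0.0981, "dz": 0, "ax": 0, "ay": 0, "az": 0, "gripper": 1}
    - {"dx": -0.1239, "dy": 0.0981, "dz": 0, "ax": 0, "ay": 0, "az": 0, "gripper": 1}
    - {"dx": -0.1239, "dy": 0.0981, "dz": 0, "ax": 0, "ay": 0, "az": 0, "gripper": 1}
    - {"dx": -0.1239, "dy": 0.0981, "dz": 0, "ax": 0, "ay": 0, "az": 0, "gripper": 1}
    - {"dx": -0.1239, "dy": 0.0981, "dz": 0, "ax": 0, "ay": 0, "az": 0, "gripper": 1}
    - {"dx": -0.1239, "dy": 0.0981, "dz": 0, "ax": 0, "ay": 0, "az": 0, "gripper": 1}
    - {"dx": -0.1239, "dy": 0.0981, "dz": 0, "ax": 0, "ay": 0, "az": 0, "gripper": 1}
    - {"dx": -0.1239, "dy": 0.0981, "dz": 0, "ax": 0, "ay": 0, "az": 0, "gripper": 1}
    - {"dx": -0.1239, "dy": 0.0981, "dz": 0, "ax": 0, "ay": 0, "az": 0, "gripper": 1}
    - {"dx": -0.1239, "dy": 0.0981, "dz": 0, "ax": 0, "ay": 0, "az": 0, "gripper": 1}
    - {"dx": -0.1239, "dy": 0.0981, "dz": 0, "ax": 0, "ay": 0, "az": 0, "gripper": 1}
    - {"dx": -0.1239, "dy": 0.0981, "dz": 0, "ax": 0, "ay": 0, "az": 0, "gripper": 1}
    - {"dx": -0.064, "dy": 0.048, "dz": 0, "ax": 0, "ay": 0, "az": 0, "gripper": 1}
    - {"dx": 0, "dy": 0, "dz": 0, "ax": 0, "ay": 0, "az": 0, "gripper": 1}
    - {"dx": 0, "dy": 0, "dz": 0, "ax": 0, "ay": 0, "az": 0, "gripper": 1}

```text
clock: 3.72
eef_pos: [571.0, -57.5, 331.1]
tool_rot: [-3.141, -0.001, 1.388]
force: [0.2, 0.3, -0.0]
width: 85.5
gripper_force: 0.0
```

```bash
python3 - <<'E'
from h import *
go(571.4,-59.1,200)
im=ctrl.get_image('wrist');save('w1',im['color']);s=ctrl.read_state();np.savez('w1.npz',p=s['eef_pos'],r=s['tool_rot'],**im);print({k:(v if np.size(v)<20 else 0) for k,v in im.items()})
E
```

```text
t 3.73 pos [571.  -57.5 331.1] rpy [-1.7994e+02 -6.0000e-02  7.9530e+01] w 85.5 F [ 0.2  0.3 -0. ]
total rot [-0.0006 -0.0007  0.0014] shift now [-0.0056  0.0026  0.4369] shift after rot [-0.0051  0.0021  0.4369] n 3 per row [-0.0017  0.0007  0.1456]
{'color': 0, 'range_z': 0, 'fx': 325.19226210127806, 'fy': 325.19226210127806, 'cx': 285.98292160543235, 'cy': 206.22097183495669, 'T_tool_cam': array([[-1.89822527e-04, -9.45179723e-01, -3.26550539e-01,
         8.40728890e+01],
       [ 9.99999580e-01, -4.72216118e-04,  7.85503686e-04,
         2.14414137e-01],
       [-8.96644584e-04, -3.26550253e-01,  9.45179416e-01,
        -1.21227557e+02],
       [ 0.00000000e+00,  0.00000000e+00,  0.00000000e+00,
         1.00000000e+00]])}
```

View pics/w1.png

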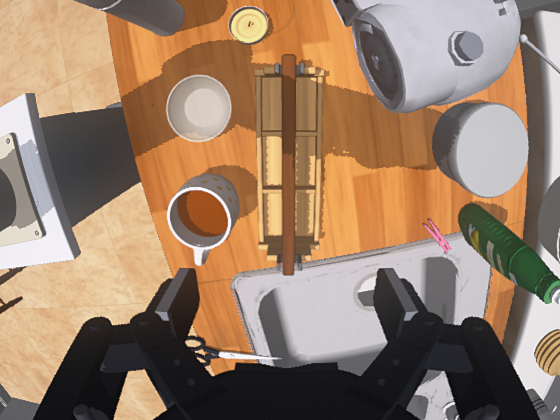

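Wrist view: the bar runs vertically from (288,57) to (288,272), with the caddy around it. The dish is at (198,108) and the mug at (203,210). I'll refine the caddy and bar from range.

```bash
cat >> h.py <<'E'
def wpts(im,p,r):
    h,w=im['range_z'].shape;u,v=np.meshgrid(np.arange(w),np.arange(h));a=(u-im['cx'])/im['fx'];b=(v-im['cy'])/im['fy']
    th=np.hypot(a,b)+1e-9;k=np.tan(np.minimum(th,1.4))/th;z=im['range_z']
    P=np.stack([a*k*z,b*k*z,z],-1)@im['T_tool_cam'][:3,:3].T+im['T_tool_cam'][:3,3]
    P=P@Ro.from_euler('xyz',r).as_matrix().T+p;P[z<=0]=np.nan;return P
E
python3 - <<'E'
from h import *
im=dict(np.load('w1.npz'));P=wpts(im,im['p'],im['r']);C=im['color'].astype(int)
sub=np.zeros(P.shape[:2],bool);sub[50:278,245:335]=1
b=sub&(P[...,2]>84)&(P[...,2]<97)&(C.sum(-1)<330);b[:, :278]=0;b[:,300:]=0
q=P[b];r=cv2.minAreaRect(q[:,:2].astype(np.float32));print('bar',len(q),r,np.median(q[:,2]))
f=cv2.fitLine(q[:,:2].astype(np.float32),cv2.DIST_HUBER,0,.01,.01).ravel();print(np.degrees(np.arctan(-f[0]/f[1])))
yaw=np.radians(-10.6);R=np.array([[np.cos(yaw),-np.sin(yaw)],[np.sin(yaw),np.cos(yaw)]]);c=np.array([571.4,-59.1])
L=(P[...,:2]-c)@R
for n,z0,z1 in [('walls',24,34),('cheeks',66,76),('bar',86,94)]:
    q=sub&(P[...,2]>z0)&(P[...,2]<z1)&(abs(L[...,0])<55);x=L[q];print(n,len(x),np.percentile(x[:,0],[1,3,97,99]).round(1),np.percentile(x[:,1],[1,3,97,99]).round(1))
q=P[sub&(P[...,2]>24)&(P[...,2]<34)];print(cv2.minAreaRect(q[:,:2].astype(np.float32)))
for n,u,v in [('dish',198,108),('mug',203,210)]:
    m=np.zeros(P.shape[:2],np.uint8);cv2.circle(m,(u,v),42,1,-1);h={'dish':(25,40),'mug':(88,104)}[n]
    q=P[(m>0)&(P[...,2]>h[0])&(P[...,2]<h[1])];print(n,len(q),cv2.minEnclosingCircle(q[:,:2].astype(np.float32)),cv2.minAreaRect(q[:,:2].astype(np.float32)))
E
```

```text
bar 2941 ((571.520263671875, -56.81327819824219), (267.2220153808594, 26.83282470703125), 81.13579559326172) 90.53748145146366
-10.359278
walls 2382 [-39.4 -38.9  45.3  45.7] [-113.6 -113.2  109.3  115.3]
cheeks 496 [-25.8 -25.2  31.6  32.5] [-121.3 -120.5  124.2  124.8]
bar 2988 [-6.2 -5.   9.4  9.7] [-129.  -120.7  128.8  133.4]
((574.5671997070312, -59.037269592285156), (230.20111083984375, 86.86580657958984), 79.57814025878906)
dish 904 ((471.9548645019531, 37.27187728881836), 44.92623519897461) ((471.8509521484375, 37.50278854370117), (87.86721801757812, 88.6804428100586), 32.43428421020508)
mug 949 ((457.01947021484375, -94.98942565917969), 45.037879943847656) ((457.57037353515625, -91.54753112792969), (80.74393463134766, 82.05390930175781), 23.919918060302734)
```

```bash
python3 -c "
from h import *
go(573,-58.3,98,79.5)"
```

```text
t 3.77 pos [571.1 -57.1 331.2] rpy [-1.7995e+02 -7.0000e-02  7.9560e+01] w 85.4 F [0.6 0.6 0.2]
total rot [-0.0005 -0.0008  0.0007] shift now [-0.0037  0.0077  0.7772] shift after rot [-0.0028  0.0071  0.7772] n 5 per row [-0.0006  0.0014  0.1554]
```

step_arm:
  plan:
    - {"dx": -0.003, "dy": 0.007, "dz": 0.1, "ax": 0, "ay": 0, "az": 0, "gripper": 0.6}
    - {"dx": 0, "dy": 0, "dz": 0.15, "ax": 0, "ay": 0, "az": 0, "gripper": 0.6}
    - {"dx": 0, "dy": 0, "dz": 0.15, "ax": 0, "ay": 0, "az": 0, "gripper": 0.6}
    - {"dx": 0, "dy": 0, "dz": 0.15, "ax": 0, "ay": 0, "az": 0, "gripper": 0.6}
    - {"dx": 0, "dy": 0, "dz": 0.1, "ax": 0, "ay": 0, "az": 0, "gripper": 0.6}
    - {"dx": 0, "dy": 0, "dz": 0.08, "ax": 0, "ay": 0, "az": 0, "gripper": 0.6}
    - {"dx": 0, "dy": 0, "dz": 0.047, "ax": 0, "ay": 0, "az": 0, "gripper": 0.6}
    - {"dx": 0, "dy": 0, "dz": 0, "ax": 0, "ay": 0, "az": 0, "gripper": 0.6}
    - {"dx": 0, "dy": 0, "dz": 0, "ax": 0, "ay": 0, "az": 0, "gripper": 0.6}

```text
clock: 4.9
eef_pos: [574.0, -59.8, 99.2]
tool_rot: [3.14, -0.0, 1.387]
force: [-0.4, -0.4, 0.4]
width: 51.6
gripper_force: 0.0
```

step_arm:
  plan:
    - {"dx": 0, "dy": 0, "dz": 0, "ax": 0, "ay": 0, "az": 0, "gripper": 0}
    - {"dx": 0, "dy": 0, "dz": 0, "ax": 0, "ay": 0, "az": 0, "gripper": 0}
    - {"dx": 0, "dy": 0, "dz": 0, "ax": 0, "ay": 0, "az": 0, "gripper": 0}
    - {"dx": 0, "dy": 0, "dz": 0, "ax": 0, "ay": 0, "az": 0, "gripper": 0}
    - {"dx": 0, "dy": 0, "dz": 0, "ax": 0, "ay": 0, "az": 0, "gripper": 0}
    - {"dx": 0, "dy": 0, "dz": 0, "ax": 0, "ay": 0, "az": 0, "gripper": 0}

```text
clock: 5.65
eef_pos: [573.7, -60.0, 99.1]
tool_rot: [3.14, -0.0, 1.386]
force: [-1.4, 1.0, 5.5]
width: 14.1
gripper_force: 60.7
```

step_arm:
  plan:
    - {"dx": 0, "dy": 0, "dz": -0.02, "ax": 0, "ay": 0, "az": 0, "gripper": 0}
    - {"dx": 0, "dy": 0, "dz": -0.04, "ax": 0, "ay": 0, "az": 0, "gripper": 0}
    - {"dx": 0, "dy": 0, "dz": -0.04, "ax": 0, "ay": 0, "az": 0, "gripper": 0}
    - {"dx": 0, "dy": 0, "dz": -0.05, "ax": 0, "ay": 0, "az": 0, "gripper": 0}
    - {"dx": 0, "dy": 0, "dz": -0.03, "ax": 0, "ay": 0, "az": 0, "gripper": 0}
    - {"dx": 0, "dy": 0, "dz": 0, "ax": 0, "ay": 0, "az": 0, "gripper": 0}

```text
clock: 6.4
eef_pos: [573.9, -60.0, 153.2]
tool_rot: [3.14, -0.0, 1.386]
force: [-0.8, 0.8, -0.9]
width: 14.3
gripper_force: 59.9
```

```bash
python3 - <<'E'
from h import *
yaw=np.radians(-10.5);c=np.array([573.3,-58.4]);t=c+66*np.array([np.cos(yaw),np.sin(yaw)]);print(t)
go(*t,140,79.5)
im=ctrl.get_image('side');save('s2',im['color'][100:270,170:370].repeat(3,0).repeat(3,1))
E
```

```text
[638.1948239  -70.42754468]
t 6.4 pos [573.9 -60.  153.2] rpy [ 1.799e+02 -1.000e-02  7.943e+01] w 14.3 F [-0.8  0.8 -0.9]
total rot [ 0.0011 -0.0002 -0.0008] shift now [0.0051 0.217  0.0443] shift after rot [0.0048 0.2171 0.0439] n 2 per row [0.0024 0.1085 0.022 ]
```

View pics/s2.png

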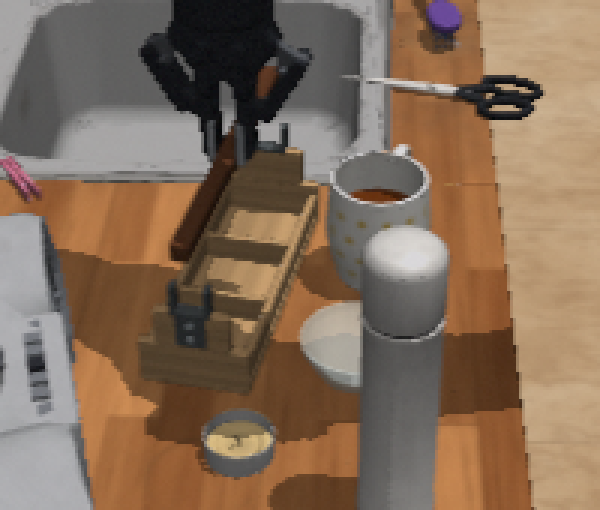

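The bar came out and hangs above the caddy, with the caddy empty. Before lowering I check the sink rim against where the bar's end will lie.

```bash
python3 - <<'E'
from h import *
yaw=np.radians(-10.5);c=np.array([573.3,-58.4]);R=np.array([[np.cos(yaw),-np.sin(yaw)],[np.sin(yaw),np.cos(yaw)]])
im=dict(np.load('w1.npz'));P=wpts(im,im['p'],im['r']);L=(P[...,:2]-c)@R;C=im['color'].astype(int);hs=cv2.cvtColor(im['color'],cv2.COLOR_RGB2HSV)
for x in (58,66,74,82):
    for y in range(-120,-171,-5):
        q=(abs(L[...,0]-x)<5)&(abs(L[...,1]-y)<3);print((y,np.median(P[q][:,2]).round(0),int(np.median(hs[q][:,1]))),end=' ')
    print()
t=ctrl.get_image('top');Q=pts(t);M=(Q[...,:2]-c)@R;C=t['color'].astype(int)
q=(abs(M[...,1])<160)&(abs(M[...,0])<40)&(Q[...,2]>125)&(Q[...,2]<160)
for y in (-120,-100,-80,80,100,120):
    k=q&(abs(M[...,1]-y)<8);print(y,k.sum(),np.median(M[k],0).round(1),np.median(Q[k][:,2]).round(1))
print(np.percentile(M[q][:,1],[0,1,99,100]))
for d in (66,70,73):
    print(d,c+R@np.array([d,0]))
E
```

```text
(-120, np.float64(0.0), 156) (-125, np.float64(1.0), 156) (-130, np.float64(0.0), 155) (-135, np.float64(1.0), 155) (-140, np.float64(1.0), 154) (-145, np.float64(1.0), 152) (-150, np.float64(1.0), 152) (-155, np.float64(1.0), 152) (-160, np.float64(4.0), 14) (-165, np.float64(6.0), 15) (-170, np.float64(5.0), 9) 
(-120, np.float64(0.0), 158) (-125, np.float64(0.0), 157) (-130, np.float64(1.0), 155) (-135, np.float64(1.0), 155) (-140, np.float64(1.0), 153) (-145, np.float64(1.0), 153) (-150, np.float64(1.0), 152) (-155, np.float64(2.0), 103) (-160, np.float64(5.0), 14) (-165, np.float64(5.0), 12) (-170, np.float64(5.0), 8) 
(-120, np.float64(0.0), 157) (-125, np.float64(0.0), 157) (-130, np.float64(1.0), 157) (-135, np.float64(0.0), 156) (-140, np.float64(1.0), 156) (-145, np.float64(1.0), 153) (-150, np.float64(1.0), 154) (-155, np.float64(3.0), 16) (-160, np.float64(7.0), 15) (-165, np.float64(6.0), 10) (-170, np.float64(5.0), 7) 
(-120, np.float64(0.0), 156) (-125, np.float64(0.0), 155) (-130, np.float64(1.0), 153) (-135, np.float64(1.0), 153) (-140, np.float64(1.0), 152) (-145, np.float64(1.0), 152) (-150, np.float64(1.0), 151) (-155, np.float64(4.0), 15) (-160, np.float64(7.0), 17) (-165, np.float64(5.0), 9) (-170, np.float64(5.0), 7) 
-120 0 [nan nan] nan
-100 0 [nan nan] nan
-80 0 [nan nan] nan
80 63 [-2.1 79.8] 143.5
100 64 [ -2.7 100.2] 143.5
120 64 [ -2.6 119.6] 143.1
[ 16.8223512   19.3810232  132.36429962 133.60991743]
66 [638.1948239  -70.42754468]
70 [642.12784353 -71.15648678]
73 [645.07760825 -71.70319336]
  return _methods._mean(a, axis=axis, dtype=dtype,
  ret = um.true_divide(
  ret = ret.dtype.type(ret / rcount)
```

step_arm:
  plan:
    - {"dx": 0.001, "dy": 0.05, "dz": 0, "ax": 0, "ay": 0, "az": 0, "gripper": 0}
    - {"dx": 0.001, "dy": 0.08, "dz": 0, "ax": 0, "ay": 0, "az": 0, "gripper": 0}
    - {"dx": 0, "dy": 0.07, "dz": 0, "ax": 0, "ay": 0, "az": 0, "gripper": 0}
    - {"dx": 0, "dy": 0.037, "dz": 0, "ax": 0, "ay": 0, "az": 0, "gripper": 0}
    - {"dx": 0, "dy": 0, "dz": 0.06, "ax": 0, "ay": 0, "az": 0, "gripper": 0}
    - {"dx": 0, "dy": 0, "dz": 0.09, "ax": 0, "ay": 0, "az": 0, "gripper": 0}
    - {"dx": 0, "dy": 0, "dz": 0.09, "ax": 0, "ay": 0, "az": 0, "gripper": 0}
    - {"dx": 0, "dy": 0, "dz": 0.07, "ax": 0, "ay": 0, "az": 0, "gripper": 0}
    - {"dx": 0, "dy": 0, "dz": 0.05, "ax": 0, "ay": 0, "az": 0, "gripper": 0}
    - {"dx": 0, "dy": 0, "dz": 0, "ax": 0, "ay": 0, "az": 0, "gripper": 0}
    - {"dx": 0, "dy": 0, "dz": 0, "ax": 0, "ay": 0, "az": 0, "gripper": 0}

```text
clock: 7.88
eef_pos: [643.9, -72.7, 44.9]
tool_rot: [3.14, 0.0, 1.386]
force: [-0.1, -0.1, -0.8]
width: 14.1
gripper_force: 59.9
```

```bash
python3 -c "
from h import *
go(644,-72.6,26,79.5)"
```

```text
t 7.88 pos [643.9 -72.7  44.9] rpy [1.7992e+02 1.0000e-02 7.9410e+01] w 14.1 F [-0.1 -0.1 -0.8]
total rot [ 0.0008  0.0001 -0.001 ] shift now [0.0004 0.0002 0.063 ] shift after rot [0.0004 0.0003 0.063 ] n 1 per row [0.0004 0.0003 0.063 ]
```

step_arm:
  plan:
    - {"dx": 0, "dy": 0, "dz": 0.03, "ax": 0, "ay": 0, "az": 0, "gripper": 0}
    - {"dx": 0, "dy": 0, "dz": 0.02, "ax": 0, "ay": 0, "az": 0, "gripper": 0}
    - {"dx": 0, "dy": 0, "dz": 0.012, "ax": 0, "ay": 0, "az": 0, "gripper": 0}
    - {"dx": 0, "dy": 0, "dz": 0, "ax": 0, "ay": 0, "az": 0, "gripper": 0}
    - {"dx": 0, "dy": 0, "dz": 0, "ax": 0, "ay": 0, "az": 0, "gripper": 0}

```text
clock: 8.5
eef_pos: [643.4, -72.5, 25.6]
tool_rot: [3.141, 0.0, 1.386]
force: [0.1, -0.4, -0.9]
width: 14.2
gripper_force: 59.9
```

step_arm:
  plan:
    - {"dx": 0, "dy": 0, "dz": 0.003, "ax": 0, "ay": 0, "az": 0, "gripper": 0}
    - {"dx": 0, "dy": 0, "dz": 0, "ax": 0, "ay": 0, "az": 0, "gripper": 0.25}
    - {"dx": 0, "dy": 0, "dz": 0, "ax": 0, "ay": 0, "az": 0, "gripper": 0.25}
    - {"dx": 0, "dy": 0, "dz": 0, "ax": 0, "ay": 0, "az": 0, "gripper": 0.25}
    - {"dx": 0, "dy": 0, "dz": 0, "ax": 0, "ay": 0, "az": 0, "gripper": 0.25}

```text
clock: 9.12
eef_pos: [643.3, -72.4, 24.6]
tool_rot: [-3.142, 0.0, 1.386]
force: [-1.0, -0.5, 0.4]
width: 21.4
gripper_force: 0.0
```

step_arm:
  plan:
    - {"dx": 0, "dy": 0, "dz": -0.03, "ax": 0, "ay": 0, "az": 0, "gripper": 0.25}
    - {"dx": 0, "dy": 0, "dz": -0.09, "ax": 0, "ay": 0, "az": 0, "gripper": 0.25}
    - {"dx": 0, "dy": 0, "dz": -0.15, "ax": 0, "ay": 0, "az": 0, "gripper": 0.25}
    - {"dx": 0, "dy": 0, "dz": -0.15, "ax": 0, "ay": 0, "az": 0, "gripper": 1}
    - {"dx": 0, "dy": 0, "dz": -0.15, "ax": 0, "ay": 0, "az": 0, "gripper": 1}
    - {"dx": 0, "dy": 0, "dz": -0.15, "ax": 0, "ay": 0, "az": 0, "gripper": 1}
    - {"dx": 0, "dy": 0, "dz": -0.15, "ax": 0, "ay": 0, "az": 0, "gripper": 1}
    - {"dx": 0, "dy": 0, "dz": -0.15, "ax": 0, "ay": 0, "az": 0, "gripper": 1}
    - {"dx": 0, "dy": 0, "dz": 0, "ax": 0, "ay": 0, "az": 0, "gripper": 1}

```text
clock: 10.25
eef_pos: [645.1, -73.5, 335.7]
tool_rot: [3.133, -0.001, 1.386]
force: [-0.7, -0.7, -0.6]
width: 85.5
gripper_force: 0.0
```

```bash
python3 - <<'E'
from h import *
go(442,343,270,79.5)
s=ctrl.read_state();im=ctrl.get_image('wrist');save('w2',im['color']);P=wpts(im,s['eef_pos'],s['tool_rot'])
yaw=np.radians(-10.5);c=np.array([573.3,-58.4]);R=np.array([[np.cos(yaw),-np.sin(yaw)],[np.sin(yaw),np.cos(yaw)]]);L=(P[...,:2]-c)@R
q=(P[...,2]>11)&(P[...,2]<22)&(L[...,0]>52)&(L[...,0]<95)&(abs(L[...,1])<150);x=L[q].astype(np.float32);print(len(x),cv2.minAreaRect(x),np.median(P[q][:,2]))
for z0,z1,w in [(24,34,46),(66,76,33)]:
    q=(P[...,2]>z0)&(P[...,2]<z1)&(abs(L[...,0])<w)&(abs(L[...,1])<130);x=L[q];print(np.percentile(x,[1,99],0).round(1).tolist())
E
```

```text
t 10.25 pos [645.1 -73.5 335.7] rpy [ 1.795e+02 -3.000e-02  7.940e+01] w 85.5 F [-0.7 -0.7 -0.6]
total rot [ 0.0056 -0.0003 -0.0011] shift now [ 1.2399 -0.9226  0.2116] shift after rot [ 1.2416 -0.9186  0.219 ] n 10 per row [ 0.1242 -0.0919  0.0219]
2028 ((78.49346160888672, 1.119354248046875), (268.3019104003906, 28.804994583129883), 89.56725311279297) 16.468801455535868
[[-41.3, -114.5], [45.0, 113.8]]
[[-27.3, -124.0], [31.2, 124.0]]
```

View pics/w2.png

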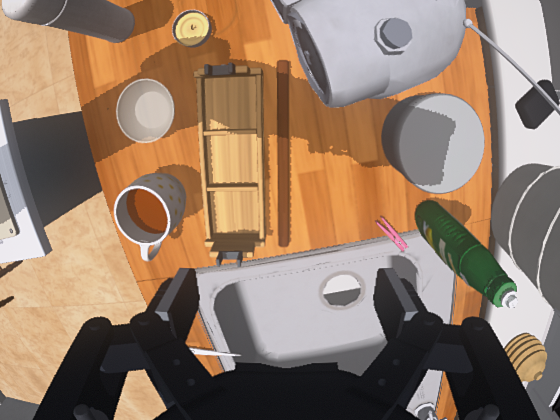

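The bar lies flat, parallel and centred, about 20 mm behind the caddy. The caddy is empty, and the mug and dish look undisturbed. Next is the jar.

step_arm:
  plan:
    - {"dx": 0.06, "dy": -0.045, "dz": 0, "ax": 0.0056, "ay": 0, "az": 0, "gripper": 1}
    - {"dx": 0.124, "dy": -0.092, "dz": 0, "ax": 0, "ay": 0, "az": 0, "gripper": 1}
    - {"dx": 0.124, "dy": -0.092, "dz": 0, "ax": 0, "ay": 0, "az": 0, "gripper": 1}
    - {"dx": 0.124, "dy": -0.092, "dz": 0, "ax": 0, "ay": 0, "az": 0, "gripper": 1}
    - {"dx": 0.124, "dy": -0.092, "dz": 0, "ax": 0, "ay": 0, "az": 0, "gripper": 1}
    - {"dx": 0.124, "dy": -0.092, "dz": 0, "ax": 0, "ay": 0, "az": 0, "gripper": 1}
    - {"dx": 0.124, "dy": -0.092, "dz": 0, "ax": 0, "ay": 0, "az": 0, "gripper": 1}
    - {"dx": 0.124, "dy": -0.092, "dz": 0, "ax": 0, "ay": 0, "az": 0, "gripper": 1}
    - {"dx": 0.124, "dy": -0.092, "dz": 0.05, "ax": 0, "ay": 0, "az": 0, "gripper": 1}
    - {"dx": 0.124, "dy": -0.092, "dz": 0.08, "ax": 0, "ay": 0, "az": 0, "gripper": 1}
    - {"dx": 0.064, "dy": -0.046, "dz": 0.08, "ax": 0, "ay": 0, "az": 0, "gripper": 1}
    - {"dx": 0, "dy": 0, "dz": 0, "ax": 0, "ay": 0, "az": 0, "gripper": 1}
    - {"dx": 0, "dy": 0, "dz": 0, "ax": 0, "ay": 0, "az": 0, "gripper": 1}

```text
clock: 11.92
eef_pos: [440.4, 342.9, 270.3]
tool_rot: [-3.133, 0.001, 1.385]
force: [0.1, -0.4, 0.2]
width: 84.9
gripper_force: 0.0
```

```bash
cat > circ.py <<'E'
from h import *
def look(name,items):
    s=ctrl.read_state();im=ctrl.get_image('wrist');save(name,im['color']);P=wpts(im,s['eef_pos'],s['tool_rot'])
    for n,x,y,rad,z0,z1 in items:
        q=(np.hypot(P[...,0]-x,P[...,1]-y)<rad)&(P[...,2]>z0)&(P[...,2]<z1);p=P[q]
        print(n,len(p),end=' ')
        if len(p)>10: print(np.round(cv2.minEnclosingCircle(p[:,:2].astype(np.float32))[0],1),np.percentile(p,[2,98],0)[:,:2].round(1).tolist(),'top',np.percentile(p[:,2],95).round(1))
    return P,im
E
python3 - <<'E'
from circ import *
go(442.5,343.5,83,79.5)
look('w3',[('jar',442,343,32,97,112),('mill',442,180,40,205,240),('tea',557,237,30,9,25),('coaster',549,364,52,5,14)])
E
```

```text
t 11.93 pos [440.4 342.9 270.3] rpy [-1.7952e+02  6.0000e-02  7.9360e+01] w 84.9 F [ 0.1 -0.4  0.2]
total rot [-0.0053  0.0007 -0.0015] shift now [0.0041 0.0119 0.6242] shift after rot [0.0034 0.0066 0.6243] n 4 per row [0.0009 0.0017 0.1561]
jar 1452 [442.8 344.6] [[425.5, 327.1], [460.5, 363.4]] top 107.1
mill 0 tea 357 [557.5 237.2] [[539.1, 218.7], [575.5, 256.1]] top 16.6
coaster 3931 [550.8 364.6] [[510.4, 325.5], [589.4, 404.1]] top 10.0
```

View pics/w3.png

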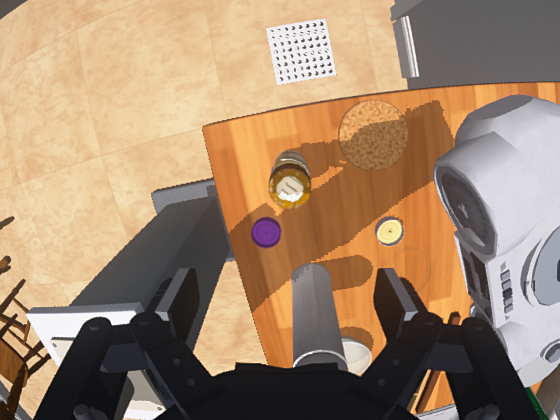

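step_arm:
  plan:
    - {"dx": 0.007, "dy": 0.013, "dz": 0.06, "ax": 0, "ay": 0, "az": 0, "gripper": 1}
    - {"dx": 0, "dy": 0, "dz": 0.14, "ax": 0, "ay": 0, "az": 0, "gripper": 1}
    - {"dx": 0, "dy": 0, "dz": 0.14, "ax": 0, "ay": 0, "az": 0, "gripper": 1}
    - {"dx": 0, "dy": 0, "dz": 0.13, "ax": 0, "ay": 0, "az": 0, "gripper": 1}
    - {"dx": 0, "dy": 0, "dz": 0.1, "ax": 0, "ay": 0, "az": 0, "gripper": 1}
    - {"dx": 0, "dy": 0, "dz": 0.05, "ax": 0, "ay": 0, "az": 0, "gripper": 1}
    - {"dx": 0, "dy": 0, "dz": 0, "ax": 0, "ay": 0, "az": 0, "gripper": 1}
    - {"dx": 0, "dy": 0, "dz": 0, "ax": 0, "ay": 0, "az": 0, "gripper": 1}

```text
clock: 12.98
eef_pos: [443.7, 345.8, 85.0]
tool_rot: [-3.134, -0.001, 1.386]
force: [-0.5, 1.0, -0.6]
width: 85.5
gripper_force: 0.0
```

```bash
python3 -c "
from h import *
go(443,344.5,84,79.5)"
```

```text
t 12.97 pos [443.7 345.8  85. ] rpy [-1.7958e+02 -8.0000e-02  7.9390e+01] w 85.5 F [-0.5  1.  -0.6]
total rot [-0.0047 -0.0009 -0.0012] shift now [-0.0048 -0.0013  0.0032] shift after rot [-0.0048 -0.0013  0.0032] n 1 per row [-0.0048 -0.0013  0.0032]
```

step_arm:
  plan:
    - {"dx": -0.004, "dy": -0.001, "dz": 0, "ax": -0.0045, "ay": 0, "az": 0, "gripper": 1}
    - {"dx": 0, "dy": 0, "dz": 0, "ax": 0, "ay": 0, "az": 0, "gripper": 0}
    - {"dx": 0, "dy": 0, "dz": 0, "ax": 0, "ay": 0, "az": 0, "gripper": 0}
    - {"dx": 0, "dy": 0, "dz": 0, "ax": 0, "ay": 0, "az": 0, "gripper": 0}
    - {"dx": 0, "dy": 0, "dz": 0, "ax": 0, "ay": 0, "az": 0, "gripper": 0}
    - {"dx": 0, "dy": 0, "dz": 0, "ax": 0, "ay": 0, "az": 0, "gripper": 0}
    - {"dx": 0, "dy": 0, "dz": 0, "ax": 0, "ay": 0, "az": 0, "gripper": 0}

```text
clock: 13.85
eef_pos: [442.5, 344.7, 84.4]
tool_rot: [-3.14, -0.001, 1.386]
force: [0.3, 0.4, 5.7]
width: 39.8
gripper_force: 60.5
```

step_arm:
  plan:
    - {"dx": 0, "dy": 0, "dz": -0.04, "ax": 0, "ay": 0, "az": 0, "gripper": 0}
    - {"dx": 0, "dy": 0, "dz": -0.1, "ax": 0, "ay": 0, "az": 0, "gripper": 0}
    - {"dx": 0, "dy": 0, "dz": -0.15, "ax": 0, "ay": 0, "az": 0, "gripper": 0}
    - {"dx": 0, "dy": 0, "dz": -0.15, "ax": 0, "ay": 0, "az": 0, "gripper": 0}
    - {"dx": 0, "dy": 0, "dz": -0.15, "ax": 0, "ay": 0, "az": 0, "gripper": 0}
    - {"dx": 0, "dy": 0, "dz": -0.15, "ax": 0, "ay": 0, "az": 0, "gripper": 0}
    - {"dx": 0, "dy": 0, "dz": -0.06, "ax": 0, "ay": 0, "az": 0, "gripper": 0}
    - {"dx": 0, "dy": 0, "dz": 0, "ax": 0, "ay": 0, "az": 0, "gripper": 0}

```text
clock: 14.85
eef_pos: [443.0, 344.5, 325.4]
tool_rot: [-3.141, -0.002, 1.386]
force: [0.3, 0.2, -1.6]
width: 39.6
gripper_force: 60.7
```

```bash
python3 - <<'E'
from h import *
yaw=np.radians(-10.5);c=np.array([574.5,-58.8]);R=np.array([[np.cos(yaw),-np.sin(yaw)],[np.sin(yaw),np.cos(yaw)]])
t=c+R@np.array([0,-78]);m=c;print('jar tgt',t,'mill tgt',m)
go(*t,325,79.5)
E
```

```text
jar tgt [ 560.28562901 -135.49388279] mill tgt [574.5 -58.8]
t 14.85 pos [443.  344.5 325.4] rpy [-1.7999e+02 -1.3000e-01  7.9410e+01] w 39.6 F [ 0.3  0.2 -1.6]
total rot [-0.0001 -0.0015 -0.001 ] shift now [-1.501   0.6783 -0.0021] shift after rot [-1.502e+00  6.760e-01  1.500e-03] n 10 per row [-1.502e-01  6.760e-02  1.000e-04]
```

step_arm:
  plan:
    - {"dx": -0.04, "dy": 0.02, "dz": -0.05, "ax": 0, "ay": 0, "az": 0, "gripper": 0}
    - {"dx": -0.1, "dy": 0.05, "dz": -0.05, "ax": 0, "ay": 0, "az": 0, "gripper": 0}
    - {"dx": -0.14, "dy": 0.063, "dz": 0, "ax": 0, "ay": 0, "az": 0, "gripper": 0}
    - {"dx": -0.14, "dy": 0.063, "dz": 0, "ax": 0, "ay": 0, "az": 0, "gripper": 0}
    - {"dx": -0.14, "dy": 0.063, "dz": 0, "ax": 0, "ay": 0, "az": 0, "gripper": 0}
    - {"dx": -0.14, "dy": 0.063, "dz": 0, "ax": 0, "ay": 0, "az": 0, "gripper": 0}
    - {"dx": -0.14, "dy": 0.063, "dz": 0, "ax": 0, "ay": 0, "az": 0, "gripper": 0}
    - {"dx": -0.14, "dy": 0.063, "dz": 0, "ax": 0, "ay": 0, "az": 0, "gripper": 0}
    - {"dx": -0.14, "dy": 0.063, "dz": 0, "ax": 0, "ay": 0, "az": 0, "gripper": 0}
    - {"dx": -0.14, "dy": 0.063, "dz": 0.05, "ax": 0, "ay": 0, "az": 0, "gripper": 0}
    - {"dx": -0.14, "dy": 0.062, "dz": 0.1, "ax": 0, "ay": 0, "az": 0, "gripper": 0}
    - {"dx": -0.08, "dy": 0.03, "dz": 0.1, "ax": 0, "ay": 0, "az": 0, "gripper": 0}
    - {"dx": -0.022, "dy": 0.01, "dz": 0.08, "ax": 0, "ay": 0, "az": 0, "gripper": 0}
    - {"dx": 0, "dy": 0, "dz": 0, "ax": 0, "ay": 0, "az": 0, "gripper": 0}
    - {"dx": 0, "dy": 0, "dz": 0, "ax": 0, "ay": 0, "az": 0, "gripper": 0}

```text
clock: 16.73
eef_pos: [559.1, -135.8, 255.3]
tool_rot: [-3.14, -0.0, 1.386]
force: [0.3, 0.6, -0.1]
width: 39.5
gripper_force: 60.7
```

```bash
python3 - <<'E'
from h import *
go(560.3,-135.5,93.5,79.5)
s=ctrl.read_state();im=ctrl.get_image('wrist');save('w4',im['color']);P=wpts(im,s['eef_pos'],s['tool_rot'])
R=Ro.from_euler('xyz',s['tool_rot']).as_matrix();T=(P-s['eef_pos'])@R
q=(np.hypot(T[...,0],T[...,1])<40)&(T[...,2]>20)&(T[...,2]<90);p=T[q]
print(len(p))
for z in range(20,90,10):
    k=p[(p[:,2]>=z)&(p[:,2]<z+10)]
    if len(k)>5: print(z,len(k),np.percentile(k[:,:2],[2,98],0).round(1).tolist())
E
```

```text
t 16.73 pos [ 559.1 -135.8  255.3] rpy [-1.7991e+02 -1.0000e-02  7.9420e+01] w 39.5 F [ 0.3  0.6 -0.1]
total rot [-0.0009 -0.0001 -0.0009] shift now [0.0015 0.0044 0.5393] shift after rot [0.0016 0.0036 0.5393] n 4 per row [0.0004 0.0009 0.1348]
2329
20 518 [[5.2, -18.2], [20.7, 18.7]]
30 483 [[2.6, -19.5], [20.6, 18.5]]
40 400 [[2.8, -19.3], [20.5, 18.4]]
50 354 [[2.8, -19.4], [20.4, 18.3]]
60 292 [[1.9, -19.4], [20.3, 18.7]]
70 267 [[4.6, -18.4], [19.9, 17.2]]
80 15 [[9.7, -14.6], [19.3, 17.4]]
```

View pics/w4.png

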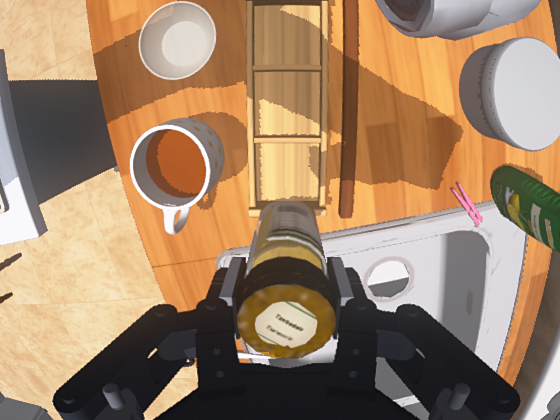

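step_arm:
  plan:
    - {"dx": 0.0015, "dy": 0.004, "dz": 0.06, "ax": 0, "ay": 0, "az": 0, "gripper": 0}
    - {"dx": 0, "dy": 0, "dz": 0.1, "ax": 0, "ay": 0, "az": 0, "gripper": 0}
    - {"dx": 0, "dy": 0, "dz": 0.1, "ax": 0, "ay": 0, "az": 0, "gripper": 0}
    - {"dx": 0, "dy": 0, "dz": 0.1, "ax": 0, "ay": 0, "az": 0, "gripper": 0}
    - {"dx": 0, "dy": 0, "dz": 0.08, "ax": 0, "ay": 0, "az": 0, "gripper": 0}
    - {"dx": 0, "dy": 0, "dz": 0.05, "ax": 0, "ay": 0, "az": 0, "gripper": 0}
    - {"dx": 0, "dy": 0, "dz": 0.04, "ax": 0, "ay": 0, "az": 0, "gripper": 0}
    - {"dx": 0, "dy": 0, "dz": 0, "ax": 0, "ay": 0, "az": 0, "gripper": 0}
    - {"dx": 0, "dy": 0, "dz": 0, "ax": 0, "ay": 0, "az": 0, "gripper": 0}

```text
clock: 17.9
eef_pos: [560.6, -135.7, 96.3]
tool_rot: [-3.141, 0.0, 1.386]
force: [0.3, -0.1, -0.1]
width: 39.4
gripper_force: 60.7
```

```bash
python3 -c "
from h import *
go(560.3,-135.5,92.5,79.5)"
```

```text
t 17.9 pos [ 560.6 -135.7   96.3] rpy [-1.7997e+02  1.0000e-02  7.9410e+01] w 39.4 F [ 0.3 -0.1 -0.1]
total rot [-0.0003  0.0001 -0.001 ] shift now [ 0.0005 -0.001   0.0126] shift after rot [ 0.0005 -0.001   0.0126] n 1 per row [ 0.0005 -0.001   0.0126]
```

step_arm:
  plan:
    - {"dx": 0, "dy": 0, "dz": 0.007, "ax": 0, "ay": 0, "az": 0, "gripper": 0}
    - {"dx": 0, "dy": 0, "dz": 0.006, "ax": 0, "ay": 0, "az": 0, "gripper": 0}
    - {"dx": 0, "dy": 0, "dz": 0, "ax": 0, "ay": 0, "az": 0, "gripper": 0}
    - {"dx": 0, "dy": 0, "dz": 0, "ax": 0, "ay": 0, "az": 0, "gripper": 0.75}
    - {"dx": 0, "dy": 0, "dz": 0, "ax": 0, "ay": 0, "az": 0, "gripper": 0.75}
    - {"dx": 0, "dy": 0, "dz": 0, "ax": 0, "ay": 0, "az": 0, "gripper": 0.75}
    - {"dx": 0, "dy": 0, "dz": 0, "ax": 0, "ay": 0, "az": 0, "gripper": 0.75}

```text
clock: 18.77
eef_pos: [560.0, -135.5, 91.6]
tool_rot: [-3.14, 0.0, 1.386]
force: [-0.1, -0.2, 0.0]
width: 64.0
gripper_force: 0.0
```

step_arm:
  plan:
    - {"dx": 0, "dy": 0, "dz": -0.04, "ax": 0, "ay": 0, "az": 0, "gripper": 0.75}
    - {"dx": 0, "dy": 0, "dz": -0.12, "ax": 0, "ay": 0, "az": 0, "gripper": 0.75}
    - {"dx": 0, "dy": 0, "dz": -0.16, "ax": 0, "ay": 0, "az": 0, "gripper": 0.75}
    - {"dx": 0, "dy": 0, "dz": -0.16, "ax": 0, "ay": 0, "az": 0, "gripper": 1}
    - {"dx": 0, "dy": 0, "dz": -0.16, "ax": 0, "ay": 0, "az": 0, "gripper": 1}
    - {"dx": 0, "dy": 0, "dz": -0.12, "ax": 0, "ay": 0, "az": 0, "gripper": 1}
    - {"dx": 0, "dy": 0, "dz": -0.04, "ax": 0, "ay": 0, "az": 0, "gripper": 1}
    - {"dx": 0, "dy": 0, "dz": 0, "ax": 0, "ay": 0, "az": 0, "gripper": 1}

```text
clock: 19.77
eef_pos: [560.5, -135.5, 332.2]
tool_rot: [-3.141, -0.0, 1.386]
force: [-0.2, -0.5, 0.3]
width: 85.3
gripper_force: 0.0
```

```bash
python3 - <<'E'
from circ import *
go(442.5,180.5,345,79.5)
look('w5',[('jar',560,-135,34,100,125),('mug',455,-95,60,88,104),('dish',472,37,50,25,40)])
E
```

```text
t 19.77 pos [ 560.5 -135.5  332.2] rpy [-1.7995e+02 -2.0000e-02  7.9420e+01] w 85.3 F [-0.2 -0.5  0.3]
total rot [-0.0005 -0.0002 -0.0009] shift now [ 0.9632 -0.58   -0.042 ] shift after rot [ 0.964  -0.5785 -0.0428] n 7 per row [ 0.1377 -0.0826 -0.0061]
jar 1086 [ 560.8 -135.3] [[544.0, -153.4], [579.0, -116.4]] top 115.1
mug 1103 [ 455.5 -103.1] [[419.2, -148.5], [497.2, -53.0]] top 98.3
dish 897 [471.9  36.7] [[429.6, -6.1], [514.6, 79.2]] top 35.5
```

step_arm:
  plan:
    - {"dx": 0.05, "dy": -0.03, "dz": -0.04, "ax": 0, "ay": 0, "az": 0, "gripper": 1}
    - {"dx": 0.13, "dy": -0.079, "dz": 0, "ax": 0, "ay": 0, "az": 0, "gripper": 1}
    - {"dx": 0.13, "dy": -0.079, "dz": 0, "ax": 0, "ay": 0, "az": 0, "gripper": 1}
    - {"dx": 0.13, "dy": -0.079, "dz": 0, "ax": 0, "ay": 0, "az": 0, "gripper": 1}
    - {"dx": 0.13, "dy": -0.079, "dz": 0, "ax": 0, "ay": 0, "az": 0, "gripper": 1}
    - {"dx": 0.13, "dy": -0.079, "dz": 0, "ax": 0, "ay": 0, "az": 0, "gripper": 1}
    - {"dx": 0.13, "dy": -0.079, "dz": 0, "ax": 0, "ay": 0, "az": 0, "gripper": 1}
    - {"dx": 0.1, "dy": -0.06, "dz": 0, "ax": 0, "ay": 0, "az": 0, "gripper": 1}
    - {"dx": 0.034, "dy": -0.015, "dz": 0, "ax": 0, "ay": 0, "az": 0, "gripper": 1}
    - {"dx": 0, "dy": 0, "dz": 0, "ax": 0, "ay": 0, "az": 0, "gripper": 1}
    - {"dx": 0, "dy": 0, "dz": 0, "ax": 0, "ay": 0, "az": 0, "gripper": 1}

```text
clock: 21.2
eef_pos: [443.4, 178.8, 343.8]
tool_rot: [-3.14, 0.001, 1.383]
force: [0.3, -0.1, 0.0]
width: 85.2
gripper_force: 0.0
```

```bash
python3 - <<'E'
from circ import *
P,im=look('w6',[('mill',442,180,45,205,240)])
q=(np.hypot(P[...,0]-442,P[...,1]-180)<45)&(P[...,2]>60);p=P[q]
for z in range(60,240,20):
    k=p[(p[:,2]>=z)&(p[:,2]<z+20)];print(z,len(k),np.percentile(k[:,:2],[2,98],0).round(1).tolist() if len(k)>5 else '')
go(442.5,180.5,180,79.5)
E
```

```text
mill 3387 [442.5 181. ] [[420.1, 158.8], [466.1, 206.1]] top 227.7
60 70 [[423.7, 189.2], [467.4, 207.1]]
80 95 [[424.1, 191.3], [466.4, 207.1]]
100 118 [[422.9, 188.2], [467.4, 207.0]]
120 132 [[423.4, 188.9], [467.1, 206.8]]
140 154 [[424.6, 191.0], [466.3, 206.7]]
160 146 [[424.5, 190.4], [467.0, 207.2]]
180 232 [[423.6, 189.5], [467.4, 207.1]]
200 439 [[418.8, 178.9], [468.1, 207.0]]
220 3013 [[420.3, 158.5], [465.2, 203.6]]
t 21.25 pos [443.4 178.9 343.9] rpy [-1.7991e+02  5.0000e-02  7.9250e+01] w 85.6 F [ 0.4 -0.1 -0.2]
total rot [-0.001   0.0005 -0.0028] shift now [ 0.0052 -0.0031  0.5463] shift after rot [ 0.0048 -0.0039  0.5463] n 4 per row [ 0.0012 -0.001   0.1366]
```

View pics/w6.png

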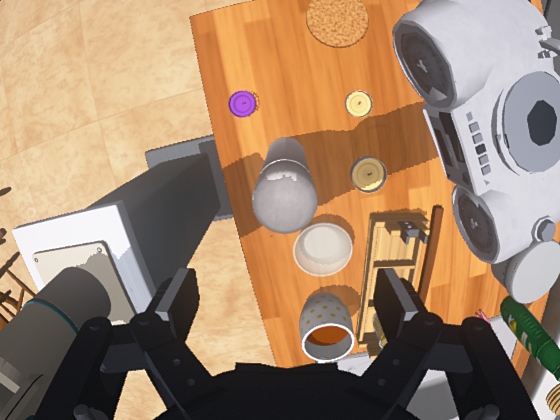

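step_arm:
  plan:
    - {"dx": 0.004, "dy": -0.001, "dz": 0.05, "ax": 0, "ay": 0, "az": -0.003, "gripper": 1}
    - {"dx": 0, "dy": 0, "dz": 0.12, "ax": 0, "ay": 0, "az": 0, "gripper": 1}
    - {"dx": 0, "dy": 0, "dz": 0.14, "ax": 0, "ay": 0, "az": 0, "gripper": 1}
    - {"dx": 0, "dy": 0, "dz": 0.12, "ax": 0, "ay": 0, "az": 0, "gripper": 1}
    - {"dx": 0, "dy": 0, "dz": 0.07, "ax": 0, "ay": 0, "az": 0, "gripper": 1}
    - {"dx": 0, "dy": 0, "dz": 0.025, "ax": 0, "ay": 0, "az": 0, "gripper": 1}
    - {"dx": 0, "dy": 0, "dz": 0, "ax": 0, "ay": 0, "az": 0, "gripper": 1}
    - {"dx": 0, "dy": 0, "dz": 0, "ax": 0, "ay": 0, "az": 0, "gripper": 1}

```text
clock: 22.25
eef_pos: [443.1, 182.0, 187.2]
tool_rot: [-3.141, -0.001, 1.391]
force: [0.0, 0.5, 0.4]
width: 85.3
gripper_force: 0.0
```

```bash
python3 -c "
from h import *
go(443.5,180,186,79.5)"
```

```text
t 22.25 pos [443.1 182.  187.2] rpy [-1.7997e+02 -5.0000e-02  7.9680e+01] w 85.3 F [0.  0.5 0.4]
total rot [-0.0003 -0.0006  0.002 ] shift now [-0.0062  0.0024  0.0041] shift after rot [-0.0062  0.0024  0.0041] n 1 per row [-0.0062  0.0024  0.0041]
```

step_arm:
  plan:
    - {"dx": -0.005, "dy": 0.002, "dz": 0, "ax": 0, "ay": 0, "az": 0.002, "gripper": 1}
    - {"dx": 0, "dy": 0, "dz": 0, "ax": 0, "ay": 0, "az": 0, "gripper": 0}
    - {"dx": 0, "dy": 0, "dz": 0, "ax": 0, "ay": 0, "az": 0, "gripper": 0}
    - {"dx": 0, "dy": 0, "dz": 0, "ax": 0, "ay": 0, "az": 0, "gripper": 0}
    - {"dx": 0, "dy": 0, "dz": 0, "ax": 0, "ay": 0, "az": 0, "gripper": 0}
    - {"dx": 0, "dy": 0, "dz": 0, "ax": 0, "ay": 0, "az": 0, "gripper": 0}
    - {"dx": 0, "dy": 0, "dz": 0, "ax": 0, "ay": 0, "az": 0, "gripper": 0}

```text
clock: 23.12
eef_pos: [442.8, 180.6, 187.2]
tool_rot: [-3.14, -0.001, 1.388]
force: [-0.2, 0.5, 6.9]
width: 51.8
gripper_force: 62.1
```

step_arm:
  plan:
    - {"dx": 0, "dy": 0, "dz": -0.03, "ax": 0, "ay": 0, "az": 0, "gripper": 0}
    - {"dx": 0, "dy": 0, "dz": -0.08, "ax": 0, "ay": 0, "az": 0, "gripper": 0}
    - {"dx": 0, "dy": 0, "dz": -0.1, "ax": 0, "ay": 0, "az": 0, "gripper": 0}
    - {"dx": 0, "dy": 0, "dz": -0.1, "ax": 0, "ay": 0, "az": 0, "gripper": 0}
    - {"dx": 0, "dy": 0, "dz": -0.1, "ax": 0, "ay": 0, "az": 0, "gripper": 0}
    - {"dx": 0, "dy": 0, "dz": -0.06, "ax": 0, "ay": 0, "az": 0, "gripper": 0}
    - {"dx": 0, "dy": 0, "dz": -0.02, "ax": 0, "ay": 0, "az": 0, "gripper": 0}
    - {"dx": 0, "dy": 0, "dz": 0, "ax": 0, "ay": 0, "az": 0, "gripper": 0}

```text
clock: 24.12
eef_pos: [442.7, 180.2, 333.2]
tool_rot: [-3.139, 0.0, 1.388]
force: [0.2, 0.6, -5.0]
width: 52.2
gripper_force: 64.5
```

```bash
python3 -c "
from h import *
go(574.5,-58.8,333,79.5)"
```

```text
t 24.12 pos [442.7 180.2 333.2] rpy [-1.7986e+02  2.0000e-02  7.9510e+01] w 52.2 F [ 0.2  0.6 -5. ]
total rot [-0.0015  0.0002  0.0001] shift now [-7.033e-01  5.772e-01 -5.000e-04] shift after rot [-7.032e-01  5.773e-01  7.000e-04] n 6 per row [-1.172e-01  9.620e-02  1.000e-04]
```

step_arm:
  plan:
    - {"dx": -0.03, "dy": 0.025, "dz": 0, "ax": 0, "ay": 0, "az": 0, "gripper": 0}
    - {"dx": -0.07, "dy": 0.057, "dz": 0, "ax": 0, "ay": 0, "az": 0, "gripper": 0}
    - {"dx": -0.09, "dy": 0.074, "dz": 0, "ax": 0, "ay": 0, "az": 0, "gripper": 0}
    - {"dx": -0.1, "dy": 0.082, "dz": 0, "ax": 0, "ay": 0, "az": 0, "gripper": 0}
    - {"dx": -0.1, "dy": 0.082, "dz": 0, "ax": 0, "ay": 0, "az": 0, "gripper": 0}
    - {"dx": -0.1, "dy": 0.082, "dz": 0, "ax": 0, "ay": 0, "az": 0, "gripper": 0}
    - {"dx": -0.09, "dy": 0.074, "dz": 0, "ax": 0, "ay": 0, "az": 0, "gripper": 0}
    - {"dx": -0.07, "dy": 0.057, "dz": 0, "ax": 0, "ay": 0, "az": 0, "gripper": 0}
    - {"dx": -0.04, "dy": 0.033, "dz": 0, "ax": 0, "ay": 0, "az": 0, "gripper": 0}
    - {"dx": -0.013, "dy": 0.011, "dz": 0, "ax": 0, "ay": 0, "az": 0, "gripper": 0}
    - {"dx": 0, "dy": 0, "dz": 0, "ax": 0, "ay": 0, "az": 0, "gripper": 0}
    - {"dx": 0, "dy": 0, "dz": 0, "ax": 0, "ay": 0, "az": 0, "gripper": 0}

```text
clock: 25.62
eef_pos: [574.6, -57.2, 333.1]
tool_rot: [-3.139, -0.001, 1.389]
force: [-0.4, 0.1, -4.2]
width: 51.9
gripper_force: 64.4
```

```bash
python3 - <<'E'
from h import *
go(574.5,-58.8,197,79.5)
s=ctrl.read_state();im=ctrl.get_image('wrist');save('w7',im['color']);P=wpts(im,s['eef_pos'],s['tool_rot'])
R=Ro.from_euler('xyz',s['tool_rot']).as_matrix();T=(P-s['eef_pos'])@R
q=(np.hypot(T[...,0],T[...,1])<45)&(T[...,2]>20)&(T[...,2]<195);p=T[q]
for z in range(20,195,25):
    k=p[(p[:,2]>=z)&(p[:,2]<z+25)]
    if len(k)>5: print(z,len(k),np.percentile(k[:,:2],[2,98],0).round(1).tolist())
yaw=np.radians(-10.5);c=np.array([574.5,-58.8]);Rc=np.array([[np.cos(yaw),-np.sin(yaw)],[np.sin(yaw),np.cos(yaw)]]);L=(P[...,:2]-c)@Rc
q=(P[...,2]>24)&(P[...,2]<34)&(abs(L[...,0])<47)&(abs(L[...,1]-39)<15);print('divider',q.sum(),np.histogram(L[q][:,1],np.arange(24,55,3)))
E
```

```text
t 25.62 pos [574.6 -57.2 333.1] rpy [-1.7985e+02 -5.0000e-02  7.9610e+01] w 51.9 F [-0.4  0.1 -4.2]
total rot [-0.0016 -0.0006  0.0012] shift now [-0.0056  0.0018  0.4535] shift after rot [-0.0052  0.0007  0.4535] n 3 per row [-0.0017  0.0002  0.1512]
20 1327 [[12.5, -21.8], [26.2, 22.4]]
45 953 [[11.7, -22.0], [26.1, 22.7]]
70 677 [[11.8, -21.9], [26.1, 22.6]]
95 490 [[11.6, -22.1], [26.2, 22.6]]
120 373 [[11.8, -22.2], [26.2, 22.3]]
145 286 [[11.3, -22.4], [26.3, 22.7]]
170 229 [[6.4, -25.1], [27.3, 25.2]]
divider 550 (array([ 26,  32,  25,  24, 172, 158,  32,  25,  28,  28]), array([24, 27, 30, 33, 36, 39, 42, 45, 48, 51, 54]))
```

View pics/w7.png

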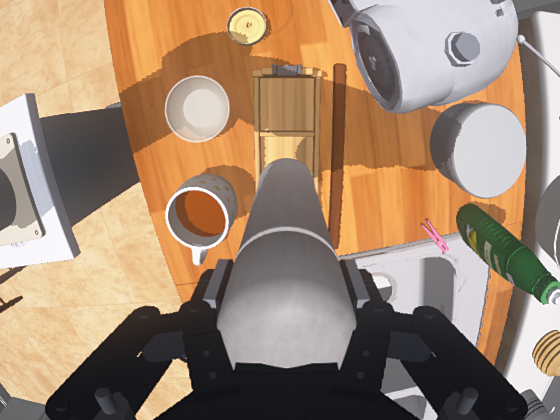

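step_arm:
  plan:
    - {"dx": -0.002, "dy": 0.001, "dz": 0.03, "ax": -0.0015, "ay": 0, "az": 0.001, "gripper": 0}
    - {"dx": 0, "dy": 0, "dz": 0.06, "ax": 0, "ay": 0, "az": 0, "gripper": 0}
    - {"dx": 0, "dy": 0, "dz": 0.08, "ax": 0, "ay": 0, "az": 0, "gripper": 0}
    - {"dx": 0, "dy": 0, "dz": 0.08, "ax": 0, "ay": 0, "az": 0, "gripper": 0}
    - {"dx": 0, "dy": 0, "dz": 0.05, "ax": 0, "ay": 0, "az": 0, "gripper": 0}
    - {"dx": 0, "dy": 0, "dz": 0.03, "ax": 0, "ay": 0, "az": 0, "gripper": 0}
    - {"dx": 0, "dy": 0, "dz": 0, "ax": 0, "ay": 0, "az": 0, "gripper": 0}
    - {"dx": 0, "dy": 0, "dz": 0, "ax": 0, "ay": 0, "az": 0, "gripper": 0}

```text
clock: 26.68
eef_pos: [575.7, -59.4, 235.0]
tool_rot: [3.139, -0.0, 1.386]
force: [0.2, 0.0, -4.6]
width: 52.1
gripper_force: 64.3
```

```bash
python3 -c "
from h import *
go(574.3,-57.6,195.5,79.5)"
```

```text
t 26.68 pos [575.7 -59.4 235. ] rpy [ 1.7988e+02 -1.0000e-02  7.9420e+01] w 52.1 F [ 0.2  0.  -4.6]
total rot [ 0.0014 -0.0001 -0.0009] shift now [ 0.0052 -0.0059  0.1315] shift after rot [ 0.0052 -0.0056  0.1316] n 1 per row [ 0.0052 -0.0056  0.1316]
```

step_arm:
  plan:
    - {"dx": 0.003, "dy": -0.004, "dz": 0.02, "ax": 0.001, "ay": 0, "az": 0, "gripper": 0}
    - {"dx": 0, "dy": 0, "dz": 0.035, "ax": 0, "ay": 0, "az": 0, "gripper": 0}
    - {"dx": 0, "dy": 0, "dz": 0.035, "ax": 0, "ay": 0, "az": 0, "gripper": 0}
    - {"dx": 0, "dy": 0, "dz": 0.025, "ax": 0, "ay": 0, "az": 0, "gripper": 0}
    - {"dx": 0, "dy": 0, "dz": 0.008, "ax": 0, "ay": 0, "az": 0, "gripper": 0}
    - {"dx": 0, "dy": 0, "dz": 0, "ax": 0, "ay": 0, "az": 0, "gripper": 0}
    - {"dx": 0, "dy": 0, "dz": 0, "ax": 0, "ay": 0, "az": 0, "gripper": 0}

```text
clock: 27.55
eef_pos: [574.3, -58.3, 197.6]
tool_rot: [-3.141, -0.0, 1.386]
force: [0.2, -0.2, -5.4]
width: 51.6
gripper_force: 64.4
```

step_arm:
  plan:
    - {"dx": 0, "dy": 0, "dz": 0.005, "ax": 0, "ay": 0, "az": 0, "gripper": 0}
    - {"dx": 0, "dy": 0, "dz": 0.003, "ax": 0, "ay": 0, "az": 0, "gripper": 0}
    - {"dx": 0, "dy": 0, "dz": 0, "ax": 0, "ay": 0, "az": 0, "gripper": 0}
    - {"dx": 0, "dy": 0, "dz": 0, "ax": 0, "ay": 0, "az": 0, "gripper": 0}

```text
clock: 28.05
eef_pos: [574.2, -58.2, 195.2]
tool_rot: [-3.141, -0.0, 1.386]
force: [-0.7, 0.4, -1.0]
width: 52.2
gripper_force: 64.7
```

Weight is taken by the floor (force z dropped to -1 N), so I release and lift.

step_arm:
  plan:
    - {"dx": 0, "dy": 0, "dz": 0, "ax": 0, "ay": 0, "az": 0, "gripper": 1}
    - {"dx": 0, "dy": 0, "dz": 0, "ax": 0, "ay": 0, "az": 0, "gripper": 1}
    - {"dx": 0, "dy": 0, "dz": 0, "ax": 0, "ay": 0, "az": 0, "gripper": 1}
    - {"dx": 0, "dy": 0, "dz": 0, "ax": 0, "ay": 0, "az": 0, "gripper": 1}
    - {"dx": 0, "dy": 0, "dz": -0.03, "ax": 0, "ay": 0, "az": 0, "gripper": 1}
    - {"dx": 0, "dy": 0, "dz": -0.1, "ax": 0, "ay": 0, "az": 0, "gripper": 1}
    - {"dx": 0, "dy": 0, "dz": -0.12, "ax": 0, "ay": 0, "az": 0, "gripper": 1}
    - {"dx": 0, "dy": 0, "dz": -0.12, "ax": 0, "ay": 0, "az": 0, "gripper": 1}
    - {"dx": 0, "dy": 0, "dz": -0.08, "ax": 0, "ay": 0, "az": 0, "gripper": 1}
    - {"dx": 0, "dy": 0, "dz": 0, "ax": 0, "ay": 0, "az": 0, "gripper": 1}
    - {"dx": 0, "dy": 0, "dz": 0, "ax": 0, "ay": 0, "az": 0, "gripper": 1}

```text
clock: 29.42
eef_pos: [573.7, -57.9, 329.4]
tool_rot: [-3.14, -0.0, 1.386]
force: [-0.5, 0.3, -0.8]
width: 85.0
gripper_force: 0.0
```

```bash
python3 - <<'E'
from circ import *
look('w8',[('mill',574,-58,45,215,250),('jar',560,-135,34,100,125),('dish',472,37,50,25,40)])
go(557.5,237.2,330,79.5)
E
```

```text
mill 3958 [574.2 -57.6] [[551.3, -79.4], [597.4, -32.5]] top 235.7
jar 307 [ 561.2 -137.4] [[543.8, -153.6], [578.2, -136.3]] top 114.8
dish 904 [472.   36.6] [[429.7, -5.6], [514.5, 79.2]] top 35.5
t 29.48 pos [573.6 -57.9 329. ] rpy [-179.84    0.     79.42] w 85.1 F [ 0.2 -0.5  0.1]
total rot [-0.0018  0.     -0.0009] shift now [ 0.9571 -0.2333 -0.0028] shift after rot [ 0.9575 -0.2319 -0.0034] n 6 per row [ 0.1596 -0.0387 -0.0006]
```

Mill top is at 235.7, upright and centred in the middle compartment; jar and dish are in place. On to the tea light.

step_arm:
  plan:
    - {"dx": 0.05, "dy": -0.012, "dz": 0, "ax": 0, "ay": 0, "az": 0, "gripper": 1}
    - {"dx": 0.12, "dy": -0.029, "dz": 0, "ax": 0, "ay": 0, "az": 0, "gripper": 1}
    - {"dx": 0.15, "dy": -0.036, "dz": 0, "ax": 0, "ay": 0, "az": 0, "gripper": 1}
    - {"dx": 0.15, "dy": -0.036, "dz": 0, "ax": 0, "ay": 0, "az": 0, "gripper": 1}
    - {"dx": 0.15, "dy": -0.036, "dz": 0, "ax": 0, "ay": 0, "az": 0, "gripper": 1}
    - {"dx": 0.15, "dy": -0.036, "dz": 0, "ax": 0, "ay": 0, "az": 0, "gripper": 0.65}
    - {"dx": 0.12, "dy": -0.03, "dz": 0, "ax": 0, "ay": 0, "az": 0, "gripper": 0.65}
    - {"dx": 0.067, "dy": -0.017, "dz": 0, "ax": 0, "ay": 0, "az": 0, "gripper": 0.65}
    - {"dx": 0, "dy": 0, "dz": 0.1, "ax": 0, "ay": 0, "az": -0.058, "gripper": 0.65}
    - {"dx": 0, "dy": 0, "dz": 0.15, "ax": 0, "ay": 0, "az": -0.058, "gripper": 0.65}
    - {"dx": 0, "dy": 0, "dz": 0.15, "ax": 0, "ay": 0, "az": 0, "gripper": 0.65}
    - {"dx": 0, "dy": 0, "dz": 0.1, "ax": 0, "ay": 0, "az": 0, "gripper": 0.65}
    - {"dx": 0, "dy": 0, "dz": 0, "ax": 0, "ay": 0, "az": 0, "gripper": 0.65}
    - {"dx": 0, "dy": 0, "dz": 0, "ax": 0, "ay": 0, "az": 0, "gripper": 0.65}

```text
clock: 31.22
eef_pos: [559.3, 236.6, 181.1]
tool_rot: [3.141, -0.0, 1.568]
force: [0.5, -0.1, 1.2]
width: 55.4
gripper_force: 0.0
```

```bash
python3 - <<'E'
from circ import *
P,im=look('w9',[('tea',557.5,237,30,9,25),('coaster',550,364,52,5,14)])
for y in range(180,420,30):
    q=(abs(P[...,1]-y)<15)&(P[...,0]>590)&(P[...,2]>50)&(P[...,2]<260);p=P[q];print(y,p[:,0].min().round(0) if len(p) else None,end=' ')
print();go(557.5,237.5,27,90)
E
```

```text
tea 665 [557.1 236.6] [[540.2, 218.4], [574.3, 255.4]] top 16.3
coaster 7281 [550.6 364.5] [[511.5, 325.2], [590.1, 403.3]] top 9.9
180 654.0 210 607.0 240 590.0 270 628.0 300 618.0 330 610.0 360 620.0 390 672.0 
t 31.27 pos [559.5 236.8 181.5] rpy [ 1.7991e+02 -5.0000e-02  8.9830e+01] w 55.4 F [-0.1  0.6 -0.4]
total rot [ 0.001  -0.0006 -0.0019] shift now [ 0.0017 -0.0076  0.5151] shift after rot [ 0.0022 -0.0067  0.5151] n 4 per row [ 0.0006 -0.0017  0.1288]
```

View pics/w9.png

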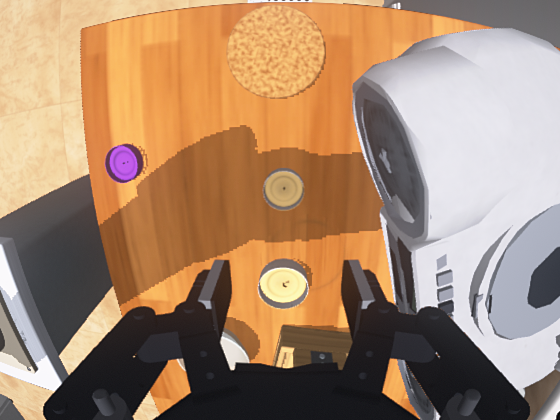

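The target is the tea light at (284,188); the larger one is at (283,283), the purple at (124,163), and the coaster at (276,52). Descending to the target.

step_arm:
  plan:
    - {"dx": 0.002, "dy": -0.007, "dz": 0.06, "ax": 0, "ay": 0, "az": 0, "gripper": 0.65}
    - {"dx": 0, "dy": 0, "dz": 0.12, "ax": 0, "ay": 0, "az": 0, "gripper": 0.65}
    - {"dx": 0, "dy": 0, "dz": 0.13, "ax": 0, "ay": 0, "az": 0, "gripper": 0.65}
    - {"dx": 0, "dy": 0, "dz": 0.1, "ax": 0, "ay": 0, "az": 0, "gripper": 0.65}
    - {"dx": 0, "dy": 0, "dz": 0.06, "ax": 0, "ay": 0, "az": 0, "gripper": 0.65}
    - {"dx": 0, "dy": 0, "dz": 0, "ax": 0, "ay": 0, "az": 0, "gripper": 0.65}
    - {"dx": 0, "dy": 0, "dz": 0, "ax": 0, "ay": 0, "az": 0, "gripper": 0.65}

```text
clock: 32.15
eef_pos: [557.3, 237.8, 40.4]
tool_rot: [3.14, -0.001, 1.568]
force: [0.4, -0.7, 0.2]
width: 55.4
gripper_force: 0.0
```

```bash
python3 -c "
from h import *
go(557.3,237.2,25.5,90)"
```

```text
t 32.15 pos [557.3 237.8  40.4] rpy [ 1.7992e+02 -6.0000e-02  8.9850e+01] w 55.4 F [ 0.4 -0.7  0.2]
total rot [ 0.0009 -0.0007 -0.0016] shift now [-0.0019 -0.0001  0.0498] shift after rot [-0.0019 -0.0001  0.0498] n 1 per row [-0.0019 -0.0001  0.0498]
```

step_arm:
  plan:
    - {"dx": -0.002, "dy": 0, "dz": 0.03, "ax": 0, "ay": 0, "az": 0, "gripper": 0.65}
    - {"dx": 0, "dy": 0, "dz": 0.02, "ax": 0, "ay": 0, "az": 0, "gripper": 0.65}
    - {"dx": 0, "dy": 0, "dz": 0, "ax": 0, "ay": 0, "az": 0, "gripper": 0.65}
    - {"dx": 0, "dy": 0, "dz": 0, "ax": 0, "ay": 0, "az": 0, "gripper": 0.3}
    - {"dx": 0, "dy": 0, "dz": 0, "ax": 0, "ay": 0, "az": 0, "gripper": 0.3}
    - {"dx": 0, "dy": 0, "dz": 0, "ax": 0, "ay": 0, "az": 0, "gripper": 0.3}
    - {"dx": 0, "dy": 0, "dz": 0, "ax": 0, "ay": 0, "az": 0, "gripper": 0.3}
    - {"dx": 0, "dy": 0, "dz": 0, "ax": 0, "ay": 0, "az": 0, "gripper": 0.3}

```text
clock: 33.15
eef_pos: [556.4, 236.9, 24.5]
tool_rot: [-3.141, -0.0, 1.568]
force: [-0.5, -1.4, 6.1]
width: 34.5
gripper_force: 60.2
```

step_arm:
  plan:
    - {"dx": 0, "dy": 0, "dz": -0.03, "ax": 0, "ay": 0, "az": 0, "gripper": 0.3}
    - {"dx": 0, "dy": 0, "dz": -0.1, "ax": 0, "ay": 0, "az": 0, "gripper": 0.3}
    - {"dx": 0, "dy": 0, "dz": -0.1, "ax": 0, "ay": 0, "az": 0, "gripper": 0.3}
    - {"dx": 0, "dy": 0, "dz": -0.07, "ax": 0, "ay": 0, "az": 0, "gripper": 0.3}
    - {"dx": 0, "dy": 0, "dz": 0, "ax": 0, "ay": 0, "az": 0, "gripper": 0.3}

```text
clock: 33.78
eef_pos: [557.4, 237.4, 115.7]
tool_rot: [3.139, -0.002, 1.568]
force: [0.0, -0.6, 1.0]
width: 34.2
gripper_force: 59.7
```

```bash
python3 - <<'E'
from h import *
go(550.5,364.5,115,90)
s=ctrl.read_state();im=ctrl.get_image('wrist');save('w10',im['color'])
E
```

```text
t 33.77 pos [557.4 237.4 115.7] rpy [ 1.7986e+02 -9.0000e-02  8.9870e+01] w 34.2 F [ 0.  -0.6  1. ]
total rot [ 0.0015 -0.001  -0.0015] shift now [ 0.4237 -0.0238  0.0029] shift after rot [ 0.4238 -0.0228  0.0023] n 3 per row [ 0.1413 -0.0076  0.0008]
```

View pics/w10.png

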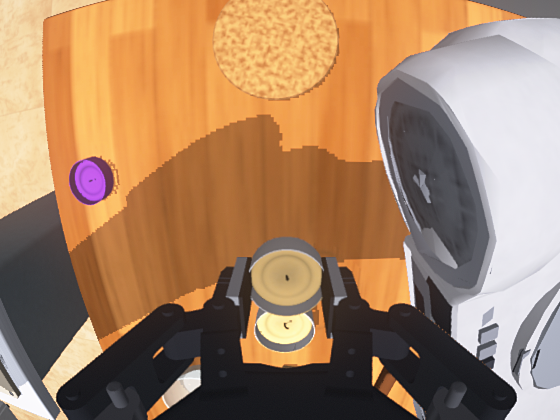

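```bash
python3 - <<'E'
from h import *
s=ctrl.read_state();im=ctrl.get_image('wrist');P=wpts(im,s['eef_pos'],s['tool_rot'])
R=Ro.from_euler('xyz',s['tool_rot']).as_matrix();T=(P-s['eef_pos'])@R
m=np.zeros(T.shape[:2],bool);m[236:320,252:321]=1
p=T[m&(T[...,2]<40)&(T[...,2]>-5)&(abs(T[...,1])<16.5)]
print(len(p),np.percentile(p,[2,50,98],0).round(1).tolist())
A=np.c_[p[:,:2],np.ones(len(p))]
k=p[p[:,2]<np.percentile(p[:,2],70)];c,*_=np.linalg.lstsq(np.c_[k[:,:2],np.ones(len(k))],k[:,2],rcond=None);print('plane',c,np.percentile(k[:,:2],[2,98],0).round(1).tolist())
E
```

```text
4672 [[-17.9, -15.4, 8.3], [0.1, 0.3, 15.5], [18.9, 15.5, 20.7]]
plane [4.40167361e-04 2.72108535e-03 1.39500744e+01] [[-18.1, -15.6], [18.9, 15.8]]
```

step_arm:
  plan:
    - {"dx": 0.05, "dy": -0.003, "dz": 0, "ax": 0, "ay": 0, "az": 0, "gripper": 0.3}
    - {"dx": 0.1, "dy": -0.005, "dz": 0, "ax": 0, "ay": 0, "az": 0, "gripper": 0.3}
    - {"dx": 0.12, "dy": -0.006, "dz": 0, "ax": 0, "ay": 0, "az": 0, "gripper": 0.3}
    - {"dx": 0.1, "dy": -0.005, "dz": 0, "ax": 0, "ay": 0, "az": 0, "gripper": 0.3}
    - {"dx": 0.054, "dy": -0.004, "dz": 0.03, "ax": 0, "ay": 0, "az": 0, "gripper": 0.3}
    - {"dx": 0, "dy": 0, "dz": 0.08, "ax": 0, "ay": 0, "az": 0, "gripper": 0.3}
    - {"dx": 0, "dy": 0, "dz": 0.08, "ax": 0, "ay": 0, "az": 0, "gripper": 0.3}
    - {"dx": 0, "dy": 0, "dz": 0.05, "ax": 0, "ay": 0, "az": 0, "gripper": 0.3}
    - {"dx": 0, "dy": 0, "dz": 0, "ax": 0, "ay": 0, "az": 0, "gripper": 0.3}
    - {"dx": 0, "dy": 0, "dz": 0, "ax": 0, "ay": 0, "az": 0, "gripper": 0.3}

```text
clock: 35.12
eef_pos: [550.2, 364.1, 42.6]
tool_rot: [3.142, -0.001, 1.568]
force: [-0.2, 0.7, -0.1]
width: 34.3
gripper_force: 59.7
```

```bash
python3 -c "
from h import *
go(550.5,364.4,33,90)"
```

```text
t 35.12 pos [550.2 364.1  42.6] rpy [ 1.800e+02 -3.000e-02  8.983e+01] w 34.3 F [-0.2  0.7 -0.1]
total rot [ 0.     -0.0003 -0.0019] shift now [0.001  0.001  0.0319] shift after rot [0.0011 0.001  0.0319] n 1 per row [0.0011 0.001  0.0319]
```

step_arm:
  plan:
    - {"dx": 0.001, "dy": 0.001, "dz": 0.02, "ax": 0, "ay": 0, "az": 0, "gripper": 0.3}
    - {"dx": 0, "dy": 0, "dz": 0.011, "ax": 0, "ay": 0, "az": 0, "gripper": 0.3}
    - {"dx": 0, "dy": 0, "dz": 0, "ax": 0, "ay": 0, "az": 0, "gripper": 0.3}
    - {"dx": 0, "dy": 0, "dz": 0, "ax": 0, "ay": 0, "az": 0, "gripper": 0.3}

```text
clock: 35.62
eef_pos: [549.9, 364.4, 32.8]
tool_rot: [-3.141, -0.0, 1.568]
force: [0.3, 0.2, 0.4]
width: 34.4
gripper_force: 59.7
```

step_arm:
  plan:
    - {"dx": 0, "dy": 0.001, "dz": 0.001, "ax": 0, "ay": 0, "az": 0, "gripper": 0.3}
    - {"dx": 0, "dy": 0, "dz": 0, "ax": 0, "ay": 0, "az": 0, "gripper": 0.65}
    - {"dx": 0, "dy": 0, "dz": 0, "ax": 0, "ay": 0, "az": 0, "gripper": 0.65}
    - {"dx": 0, "dy": 0, "dz": 0, "ax": 0, "ay": 0, "az": 0, "gripper": 0.65}
    - {"dx": 0, "dy": 0, "dz": 0, "ax": 0, "ay": 0, "az": 0, "gripper": 0.65}
    - {"dx": 0, "dy": 0, "dz": -0.04, "ax": 0, "ay": 0, "az": 0, "gripper": 0.65}
    - {"dx": 0, "dy": 0, "dz": -0.12, "ax": 0, "ay": 0, "az": 0, "gripper": 0.65}
    - {"dx": 0, "dy": 0, "dz": -0.15, "ax": 0, "ay": 0, "az": 0, "gripper": 0.65}
    - {"dx": 0, "dy": 0, "dz": -0.15, "ax": 0, "ay": 0, "az": 0, "gripper": 0.65}
    - {"dx": 0, "dy": 0, "dz": -0.15, "ax": 0, "ay": 0, "az": 0, "gripper": 0.65}
    - {"dx": 0, "dy": 0, "dz": -0.15, "ax": 0, "ay": 0, "az": 0, "gripper": 0.65}
    - {"dx": 0, "dy": 0, "dz": 0, "ax": 0, "ay": 0, "az": 0, "gripper": 0.65}
    - {"dx": 0, "dy": 0, "dz": 0, "ax": 0, "ay": 0, "az": 0, "gripper": 0.65}

```text
clock: 37.25
eef_pos: [550.0, 364.3, 260.7]
tool_rot: [-3.14, -0.001, 1.568]
force: [-0.5, -0.2, -0.1]
width: 55.6
gripper_force: 0.0
```

```bash
python3 - <<'E'
from circ import *
look('w11',[('tea',550,364,30,16,34),('coaster',550,364,52,5,12)])
im=ctrl.get_image('top');save('top9',im['color']);P=pts(im)
for n,x,y,r,a,b in [('mug',450,-100,70,80,110),('dish',471,36,52,20,45)]:
    q=(np.hypot(P[...,0]-x,P[...,1]-y)<r)&(P[...,2]>a)&(P[...,2]<b);print(n,cv2.minEnclosingCircle(P[q][:,:2].astype(np.float32)),P[q].mean(0))
E
```

```text
tea 644 [550.  364.4] [[534.1, 345.9], [567.4, 382.6]] top 23.9
coaster 3329 [550.6 364.1] [[511.1, 324.7], [590.3, 404.7]] top 10.0
mug ((449.41851806640625, -107.02854919433594), 57.24785614013672) [ 450.67584272 -100.39928059   93.21230822]
dish ((470.0491027832031, 36.10403060913086), 44.4897346496582) [472.23659321  34.0918539   28.27799963]
```

View pics/top9.png

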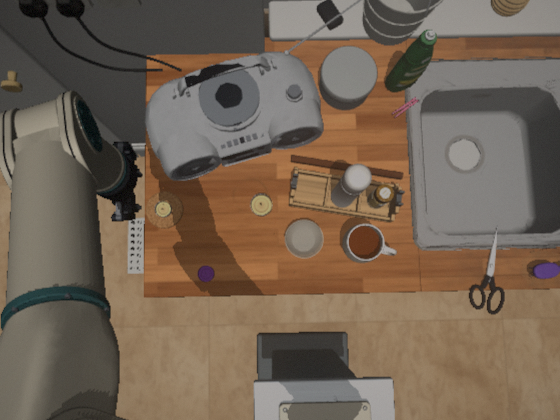

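View pics/w11.png

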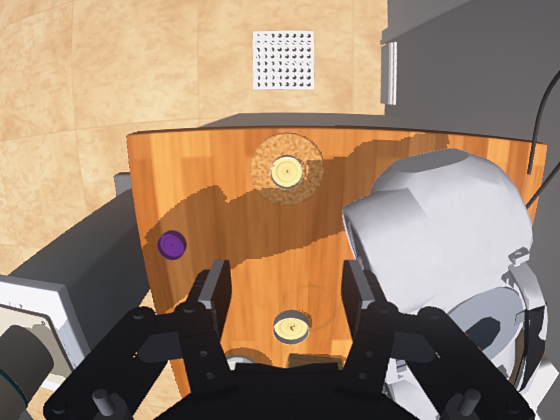

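The final views show the whole job done. The tea light is centred on the coaster at (164,210), the bar lies behind the caddy at (345,168), the mill is in the middle, and the jar is by the mug at (384,194). The mug and dish have not moved, and the arm is clear of everything.

```bash
python3 -c "
from cell import ctrl
print(ctrl.finish_job())"
```

```text
the job is handed in; nothing more can be done
None
```

I handed the job in at about 37 s of the 112 s allowed: the bar is flat behind the caddy (about 20 mm gap), the jar and mill are upright in their compartments, the tea light is centred on the coaster, and the mug and dish have not moved; the judge returned no verdict.

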